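# Load a round sample carrier into a covered carousel

### The job

Turn the covered sample carousel by the posts on its rim until the empty bay, the one in line with the ball-topped post, lies under the window in the cover. Then take the round sample carrier from the mat by its stem, tilt it to get its foot through the window (which is narrower than the foot), right it inside, and set it down gently, upright and flat on the turntable in that empty bay, and let go. Leave the bay under the window and do not disturb the other things on the mat.

Things in the scene. Friction and masses are not known exactly. Their poses are not given: they have to be found in the camera images.
- carousel: Covered sample carousel fixed on the bench, to the left or right. Origin on the bench under its centre, z up; its front, with the window, looks along its own -x. A round turntable (radius 206, top face 26 above the bench) turns about the vertical axis through the origin, under a fixed white eight-sided cover. A fixed spindle of radius 8 runs up the axis.
- cover (a point): Centre of the cover's top face, on the carousel's axis, 129 above the bench. The cover is eight-sided (166 from centre to each flat, one flat to the front), 5 thick, underside 98 above the turntable. A clear skirt wall 4 thick at 166 from the centre hangs round it, down to 32 above the bench.
- turntable (a joint): Angle of the turntable, rad, counter-clockwise seen from above. At 0 (and every full turn) the empty bay is under the window. It turns both ways without end, with light friction (about 0.25 N m), and stays where it is left.
- ball (a point): Centre of the 26 ball on one of six upright steel rim posts (12 thick, axes 198 from the carousel's axis, 60 degrees apart, outside the skirt). The ball is centred 114 above the bench; the five plain posts end 112 above it. Behind each plain post, inside, a jar is fixed on the turntable (up to 32 in radius, 84 high, its axis 118 from the centre); behind the ball post there is none. Turns with the turntable.
- window (a point): Centre of the rectangular window in the cover, at the height of the cover's top face, 95 from the carousel's centre towards its -x. The window is 96 along the carousel's x (radially) and 144 along its y. Axes as the carousel's.
- bay (a point): Centre of the empty bay, on the turntable's top face, 95 from the turntable's axis, in line with the ball post; a grey disc is printed there. It turns with the turntable: its own -x points outward to the ball post, z up.
- carrier: The round sample carrier, 0.22 kg: an aluminium foot disc 120 in diameter and 8 thick with six flat white sealed pucks on it (up to 14 above the underside), and in the middle an upright white square stem, 22 by 22, top 92 above the underside. Origin: centre of the underside; z along the stem; x and y square to the stem's sides. Stands on the mat.
- beaker: Open glass beaker on the mat, 76 in diameter at the rim, 95 high. Origin: centre of the underside. Leave alone.
- tipbox: Closed grey and white pipette-tip box on the mat, 85 by 75, 70 high. Origin: centre of the underside. Leave alone.
- bottle: Tall white bottle on the mat, 66 in diameter, 170 high. Origin: centre of the underside. Leave alone.
- mat: Grey mat fixed to the bench, 440 (x) by 340 (y), 3 thick, beside the carousel. Origin: centre of its underside.
Not all that is in view belongs to the job. Of the things like the carrier, leave any that is pink or red; of the rest the larger one is meant.

How it is judged:
By the outcome, as a careful person would: the job done as asked, in the order asked, and still so for the second after the job is handed in, with the robot touching nothing.
It also fails if it takes over 72 s, if anything falls off the work surface, if the arm or the gripper's body presses on something with over 40 N, if the wrist force passes 120 N, or if a joint passes its speed limit or range.

### The arm

A 6-joint arm with a two-finger parallel gripper is mounted at the origin on the work surface. World frame = base frame: x ahead of the robot, y to its left, z up, the work surface at z = 0. Lengths are in m, angles in degrees, forces in N, time in s.
With the tool pointing down it reaches from about 0.3 to 0.75 m from the base axis. Payload 8.5 kg.
Tool frame: the origin (TCP) lies midway between the tips of the shut fingers; the grasp point (between the pads) lies 19 mm behind it; y points along the fingers, z is the direction in which the jaws open and shut, and the axes are right-handed (so a half turn about y gives the same grasp; the last joint's range is limited). The gripper opens to 85 mm and grips with 20 to 120 N. Pads are 22 mm wide; open, the fingers measure 114 mm over their backs; the gripper's body (76 mm by 85 mm) begins 54 mm behind the grasp point. The pads swing forward as they close: fully open they stand 13 mm farther back than shut.
Start: joints at [-75.991, 21.807, 74.336, -0, 83.858, -12.336], TCP at [0.244, -0.493, 0.231] pointing down, gripper open.
Joint ranges: [-178.18, 178.18], [-50.72, 133.34], [12.68, 142.11], [-81.47, 261.47], [9.98, 163.14], [-165.26, 165.26]. Speed limits (degrees/s): [136.94, 136.94, 180, 180, 180, 180].

### API

Orientations are given as a 3x3 rotation matrix whose columns are the frame's x, y, z axes.
In Python, from rig import status, imaging, job gives the robot as it stands. The module is installed in compiled form; this text tells all that it offers.
- The arm moves only by the tool jog_arm, never from a script. Its argument "rows" is a list of rows, each an object of numbers: "hand": the opening, from 0 (shut) to 1 (fully open); "dx", "dy", "dz": the shift along the tool's x, y, z in cm; "ax", "ay", "az": the turn, a rotation vector about the tool's x, y, z in degrees. In form: [{"hand": .., "dx": .., "dy": .., "dz": .., "ax": .., "ay": .., "az": ..}, ...]. A call has exactly 5 rows; each row shifts and turns the commanded pose from where the row before left it, along the tool's axes as they then stand; what a row does not reach is not made up. A row lasts 1/12 s, in which the tool goes at most 41.7 mm and 7.16 degrees, less where a joint would pass 70% of its speed; a pose out of reach is approached as far as the arm can. A call is refused whole if a number of a shift passes 4.17 or a number of a turn 7.16, either way. A call with a gripper value outside its range is refused whole. The fingers move at their own pace and stop on an object; "newtons" is the grip in N (left out, the last holds). Time passes only in rows, so rows that do not move let the fingers close, or fill a call up. It gives the time, the measured TCP pose, the force and the opening at its end, in the units of the state.
- status.observe(): the state, without advancing time (a new reading comes with each control period).
- imaging.get_image(name): name is "side" or "top" or "wrist"; returns the picture (400x640x3 uint8, red, green, blue); there is no depth.
- imaging.camera_model(name): a dict with "K" (3x3 intrinsics, pixels), "distortion" ([k1, k2, p1, p2, k3] as OpenCV has them; the pictures are not rectified), "position" and "rotation" of the camera in the world; the wrist camera has in their place "tool_from_camera" (4x4, takes a point from camera to tool coordinates, whose origin is the TCP and whose axes are the tool frame's). Camera axes: x right, y down, z forward; pixel columns grow to the right and rows downward; lengths in m; the calibration is good to about 2 mm. A picture is of the moment at which its call begins: read the wrist's pose just before it. camera_model takes no time and is no camera call.
- job.close_job(): hands the job in, once; it reports no verdict.
The state is a dict: "time_s": time; "q": joint angles; "qvel": joint speeds; "joint_efforts": joint torques, N m; "position": TCP position; "tool_rot": TCP orientation; "ft_force": force on the tool from outside, world axes, zero at the start; "wrist_torque": the same for the moment, N m; "grip_width": finger opening in m.
Only numpy, scipy, OpenCV 4.12 (cv2) and the standard library are available. Lean on these libraries where they do the work, as an engineer would, in place of code of your own. Each camera call takes 0.05 s, during which the arm holds its last target.

## Working session

There is one attempt and no reset: what is moved stays moved. The work goes in short steps, Python scripts to look and compute and a tool call to move; the robot and the scene stay as the last step left them, time stands still between calls to the robot, and variables do not carry over. Pictures are saved under pics/ and viewed, and the job is handed in when it is done.

Besides the shell and the picture viewer there is one more tool, called after "Request:" as name([rows], argument=value, ...), one row to a line, values as JSON. jog_arm: Moves the arm, as the interface text tells. Its arguments: {"type":"object","properties":{"rows":{"type":"array"},"newtons":{"type":"number"}},"required":["rows"]}

```bash
mkdir -p pics; ls; cat > h.py <<'E'
import numpy as np, cv2
from rig import status, imaging, job
def save(img,name): cv2.imwrite('pics/'+name,cv2.cvtColor(img,cv2.COLOR_RGB2BGR))
E
python3 - <<'E'
from h import *
s=status.observe(); print(s)
for n in ['side','top','wrist']:
    m=imaging.camera_model(n); print(n,{k:np.round(v,4).tolist() for k,v in m.items()})
for n in ['side','top']:
    im=imaging.get_image(n); np.save(f'pics/{n}0.npy',im); save(im,f'{n}0.png')
E
```

```text
pics
{'time_s': 0.0, 'q': array([-7.59905033e+01,  2.18413231e+01,  7.43891022e+01, -9.20893630e-04,
        8.38579704e+01, -1.23363548e+01]), 'qvel': array([ 0.01773979,  0.00032149,  0.05574922,  0.02238083, -0.02780217,
        0.05321553]), 'joint_efforts': array([-2.25948192e-03, -4.48458660e+01, -2.31281805e+01, -2.81679449e-04,
        4.69471532e-03, -1.58880908e-05]), 'position': array([ 0.24399309, -0.49255802,  0.23068307]), 'tool_rot': array([[-8.96130863e-01, -3.88989551e-04,  4.43789730e-01],
       [-4.43789789e-01,  1.49303897e-03, -8.96129675e-01],
       [-3.14010280e-04, -9.99998810e-01, -1.51058789e-03]]), 'ft_force': array([ 0.09819636, -1.30788873, -0.0753701 ]), 'wrist_torque': array([ 0.03297077, -0.02510654,  0.00331336]), 'grip_width': 0.0852246142432184}
side {'K': [[416.3953, 0.0, 321.9464], [0.0, 416.3953, 200.173], [0.0, 0.0, 1.0]], 'distortion': [-0.0117, 0.0, 0.0, 0.0, 0.0], 'position': [0.5702, -0.823, 1.145], 'rotation': [[0.9874, 0.131, -0.0886], [0.1581, -0.8108, 0.5636], [0.002, -0.5705, -0.8213]]}
top {'K': [[482.145, 0.0, 325.6513], [0.0, 482.145, 193.2898], [0.0, 0.0, 1.0]], 'distortion': [-0.0848, 0.0, 0.0, 0.0, 0.0], 'position': [0.3522, -0.094, 1.5702], 'rotation': [[0.0241, -0.9972, 0.0704], [-0.9997, -0.0242, -0.0007], [0.0024, -0.0704, -0.9975]]}
wrist {'K': [[286.1208, 0.0, 321.2194], [0.0, 286.1208, 203.3287], [0.0, 0.0, 1.0]], 'distortion': [0.01, 0.0, 0.0, 0.0, 0.0], 'tool_from_camera': [[0.0004, 0.9591, 0.2831, -0.0722], [0.0009, -0.2831, 0.9591, -0.1421], [1.0, -0.0001, -0.001, -0.0013], [0.0, 0.0, 0.0, 1.0]]}
```

View pics/top0.png

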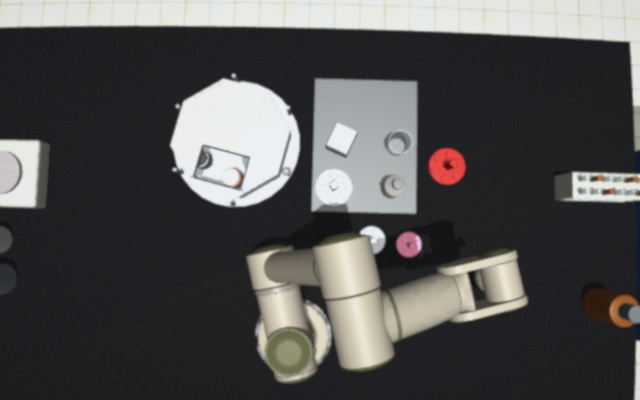

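View pics/side0.png

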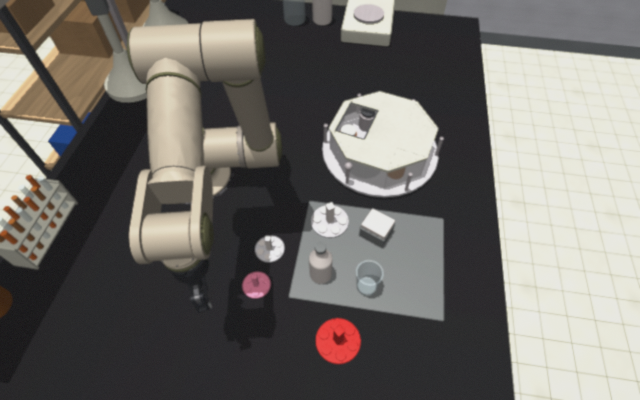

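```bash
python3 - <<'E'
from h import *
t=np.load('pics/top0.npy'); s=np.load('pics/side0.npy')
save(cv2.resize(t[65:220,160:310],None,fx=5,fy=5,interpolation=cv2.INTER_CUBIC)[:600*2//2*1],'t1.png') if 0 else None
save(cv2.resize(t[65:220,160:350],None,fx=3.8,fy=3.8,interpolation=cv2.INTER_CUBIC),'t1.png')
save(cv2.resize(s[80:245,300:460],None,fx=3.6,fy=3.6,interpolation=cv2.INTER_CUBIC),'s1.png')
E
```

```text
(no output)
```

View pics/t1.png

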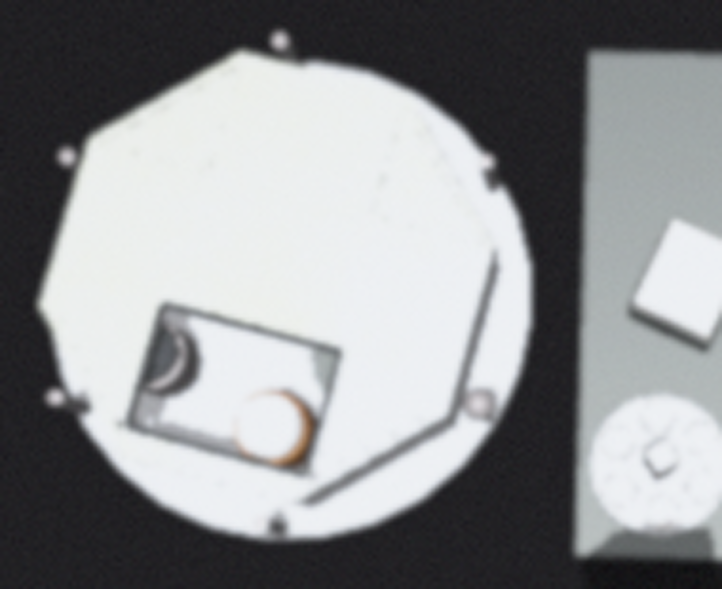

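View pics/s1.png

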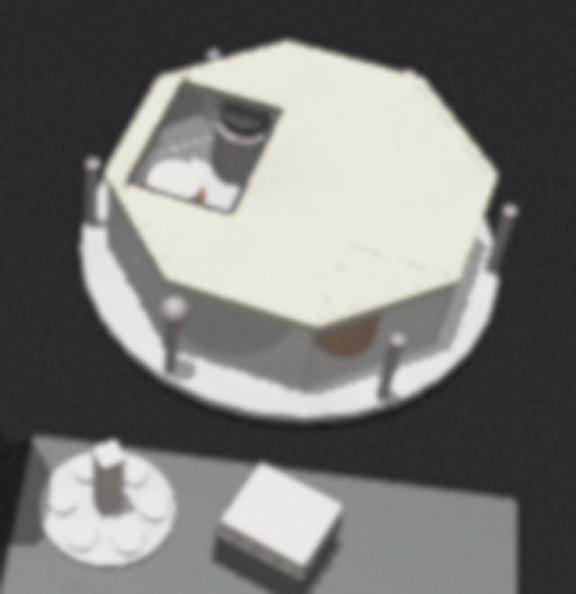

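```bash
cat >> h.py <<'E'
CM={n:imaging.camera_model(n) for n in ['side','top','wrist']}
def ray(n,uv,st=None):
    m=CM[n]; K=np.array(m['K']); d=np.array(m['distortion'])
    p=cv2.undistortPoints(np.array(uv,float).reshape(-1,1,2),K,d)[:,0]
    v=np.c_[p,np.ones(len(p))]
    if n=='wrist':
        T=np.array(m['tool_from_camera']); R=np.array(st['tool_rot'])
        Rw=R@T[:3,:3]; o=np.array(st['position'])+R@T[:3,3]
    else: Rw=np.array(m['rotation']); o=np.array(m['position'])
    return o,v@Rw.T
def onz(n,uv,z,st=None):
    o,v=ray(n,uv,st); return o+v*((z-o[2])/v[:,2])[:,None]
def tri(a,uva,b,uvb):
    o1,v1=ray(a,[uva]);o2,v2=ray(b,[uvb]);v1,v2=v1[0],v2[0]
    A=np.c_[v1,-v2]; t=np.linalg.lstsq(A,o2-o1,rcond=None)[0]
    p,q=o1+v1*t[0],o2+v2*t[1]; return (p+q)/2,np.linalg.norm(p-q)
def proj(n,P,st=None):
    m=CM[n]
    if n=='wrist':
        T=np.array(m['tool_from_camera']); R=np.array(st['tool_rot']); Rw=R@T[:3,:3]; o=np.array(st['position'])+R@T[:3,3]
    else: Rw=np.array(m['rotation']); o=np.array(m['position'])
    rv=cv2.Rodrigues(Rw.T)[0]
    return cv2.projectPoints(np.array(P,float).reshape(-1,1,3),rv,-Rw.T@o,np.array(m['K']),np.array(m['distortion']))[0][:,0]
E
python3 - <<'E'
from h import *
f=lambda L:[(160+u/3.8-.37,65+v/3.8-.37) for u,v in L]
g=lambda L:[(300+u/3.6-.36,80+v/3.6-.36) for u,v in L]
print('win top',onz('top',f([(163,303),(340,350),(307,473),(130,426)]),.129).round(4))
print('win side',onz('side',g([(127,183),(184,80),(284,110),(234,214)]),.129).round(4))
print('ball',onz('top',f([(481,403)]),.114),onz('side',g([(175,309)]),.114), tri('top',f([(481,403)])[0],'side',g([(175,309)])[0]))
P=[(280,40),(66,156),(55,397),(278,520),(488,160)]
print('posts',onz('top',f(P),.112).round(4))
Q=[(92,161),(510,210),(397,339),(212,53)]
print('posts s',onz('side',g(Q),.112).round(4))
print('stem top',onz('top',f([(661,457)]),.095),onz('side',g([(109,452)]),.095),'foot',onz('top',f([(656,465)]),.01),onz('side',g([(109,505)]),.01))
E
```

```text
win top [[0.5937 0.2823 0.129 ]
 [0.559  0.1388 0.129 ]
 [0.4603 0.1614 0.129 ]
 [0.4944 0.3044 0.129 ]]
win side [[0.4586 0.1629 0.129 ]
 [0.4945 0.3109 0.129 ]
 [0.5955 0.2843 0.129 ]
 [0.5612 0.1397 0.129 ]]
ball [[0.520956   0.02652262 0.114     ]] [[0.52076373 0.03133234 0.114     ]] (array([0.52065558, 0.02610778, 0.12014276]), np.float64(0.0008368980091888001))
posts [[0.8164 0.201  0.112 ]
 [0.7165 0.3728 0.112 ]
 [0.5182 0.3715 0.112 ]
 [0.4234 0.1863 0.112 ]
 [0.7195 0.0272 0.112 ]]
posts s [[0.4194 0.2028 0.112 ]
 [0.8163 0.2026 0.112 ]
 [0.7174 0.0304 0.112 ]
 [0.5166 0.3744 0.112 ]]
stem top [[ 0.48277906 -0.11871265  0.095     ]] [[ 0.48388332 -0.11709965  0.095     ]] foot [[ 0.48334002 -0.11602304  0.01      ]] [[ 0.48531206 -0.11644881  0.01      ]]
```

```bash
cat >> h.py <<'E'
from scipy.spatial.transform import Rotation as Ro
C0=np.array([0.618,0.2012]); YAW=np.radians(-13.3)
def Rdown(zaz,lean=0):
    "tool down, z axis at azimuth zaz deg; lean: turn about tool z (deg)"
    a=np.radians(zaz); z=np.array([np.cos(a),np.sin(a),0]); y=np.array([0,0,-1.]); x=np.cross(y,z)
    return np.c_[x,y,z]@Ro.from_euler('z',lean,degrees=True).as_matrix()
def plan(p1,R1,n=5,p0=None,R0=None):
    s=status.observe()
    if p0 is None: p0,R0=np.array(s['position']),np.array(s['tool_rot'])
    dw=(np.array(p1)-p0)/n; rv=(Ro.from_matrix(R0.T@R1)).as_rotvec()
    st=Ro.from_rotvec(rv/n).as_matrix(); R=R0.copy()
    print('len mm/row',np.linalg.norm(dw)*1e3,'deg/row',np.degrees(np.linalg.norm(rv))/n)
    for i in range(n):
        d=R.T@dw*100; print('d',d.round(2),'a',np.degrees(rv/n).round(2)); R=R@st
E
python3 - <<'E'
from h import *
plan([.5174,.0249,.231],Rdown(-29.7),15)
E
```

```text
len mm/row 39.020901977851516 deg/row 2.263797303833308
d [-3.16  0.   -2.28] a [ 0.   -2.26 -0.  ]
d [-3.25  0.   -2.16] a [ 0.   -2.26 -0.  ]
d [-3.33  0.   -2.03] a [ 0.   -2.26 -0.  ]
d [-3.41  0.   -1.89] a [ 0.   -2.26 -0.  ]
d [-3.48  0.   -1.76] a [ 0.   -2.26 -0.  ]
d [-3.55  0.   -1.62] a [ 0.   -2.26 -0.  ]
d [-3.61  0.   -1.48] a [ 0.   -2.26 -0.  ]
d [-3.67  0.   -1.33] a [ 0.   -2.26 -0.  ]
d [-3.72 -0.   -1.19] a [ 0.   -2.26 -0.  ]
d [-3.76 -0.   -1.04] a [ 0.   -2.26 -0.  ]
d [-3.8  -0.   -0.89] a [ 0.   -2.26 -0.  ]
d [-3.83 -0.   -0.74] a [ 0.   -2.26 -0.  ]
d [-3.86 -0.   -0.59] a [ 0.   -2.26 -0.  ]
d [-3.88 -0.   -0.43] a [ 0.   -2.26 -0.  ]
d [-3.89 -0.   -0.28] a [ 0.   -2.26 -0.  ]
```

Request:
jog_arm([
  {"hand": 0.6, "dx": -3.16, "dy": 0, "dz": -2.28, "ax": 0, "ay": -2.26, "az": 0},
  {"hand": 0.6, "dx": -3.25, "dy": 0, "dz": -2.16, "ax": 0, "ay": -2.26, "az": 0},
  {"hand": 0.6, "dx": -3.33, "dy": 0, "dz": -2.03, "ax": 0, "ay": -2.26, "az": 0},
  {"hand": 0.6, "dx": -3.41, "dy": 0, "dz": -1.89, "ax": 0, "ay": -2.26, "az": 0},
  {"hand": 0.6, "dx": -3.48, "dy": 0, "dz": -1.76, "ax": 0, "ay": -2.26, "az": 0},
], newtons=40)

```text
time_s: 0.52
position: [0.3354, -0.3186, 0.2311]
tool_rot: [[-0.791, -0.0, 0.612], [-0.612, 0.001, -0.791], [-0.0, -1.0, -0.001]]
ft_force: [1.2, -0.9, 0.3]
grip_width: 0.0512
```

Request:
jog_arm([
  {"hand": 0.6, "dx": -3.55, "dy": 0, "dz": -1.62, "ax": 0, "ay": -2.26, "az": 0},
  {"hand": 0.6, "dx": -3.61, "dy": 0, "dz": -1.48, "ax": 0, "ay": -2.26, "az": 0},
  {"hand": 0.6, "dx": -3.67, "dy": 0, "dz": -1.33, "ax": 0, "ay": -2.26, "az": 0},
  {"hand": 0.6, "dx": -3.72, "dy": 0, "dz": -1.19, "ax": 0, "ay": -2.26, "az": 0},
  {"hand": 0.6, "dx": -3.76, "dy": 0, "dz": -1.04, "ax": 0, "ay": -2.26, "az": 0},
])

```text
time_s: 0.93
position: [0.4266, -0.1459, 0.2312]
tool_rot: [[-0.655, -0.0, 0.755], [-0.755, 0.0, -0.655], [0.0, -1.0, -0.0]]
ft_force: [0.3, -0.4, -0.1]
grip_width: 0.0511
```

```bash
python3 - <<'E'
from h import *
s=status.observe(); print(s['time_s'],s['q'].round(1),s['position'],s['grip_width'],s['ft_force'].round(1))
im=imaging.get_image('wrist'); np.save('pics/w1.npy',im); save(im,'w1.png'); np.savez('pics/w1s.npz',position=s['position'],tool_rot=s['tool_rot'])
plan([.5174,.0249,.231],Rdown(-29.7),5)
E
```

```text
0.9333 [-34.   11.8  89.    0.   79.2   7. ] [ 0.42656306 -0.14593477  0.23124397] 0.051119917433945776 [ 0.3 -0.4 -0.1]
len mm/row 37.57906351475594 deg/row 2.1688250940181306
d [-3.67  0.02 -0.8 ] a [ 0.01 -2.17 -0.03]
d [-3.7   0.01 -0.66] a [ 0.01 -2.17 -0.03]
d [-3.72  0.01 -0.52] a [ 0.01 -2.17 -0.03]
d [-3.74  0.01 -0.38] a [ 0.01 -2.17 -0.03]
d [-3.75  0.01 -0.24] a [ 0.01 -2.17 -0.03]
```

View pics/w1.png

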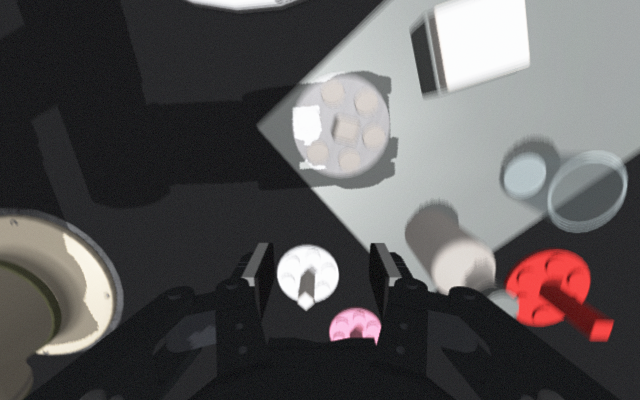

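Request:
jog_arm([
  {"hand": 0.6, "dx": -3.67, "dy": 0.02, "dz": -0.8, "ax": 0, "ay": -2.17, "az": 0},
  {"hand": 0.6, "dx": -3.7, "dy": 0, "dz": -0.66, "ax": 0, "ay": -2.17, "az": 0},
  {"hand": 0.6, "dx": -3.72, "dy": 0, "dz": -0.52, "ax": 0, "ay": -2.17, "az": 0},
  {"hand": 0.6, "dx": -3.74, "dy": 0, "dz": -0.38, "ax": 0, "ay": -2.17, "az": 0},
  {"hand": 0.6, "dx": -3.75, "dy": 0, "dz": -0.24, "ax": 0, "ay": -2.17, "az": 0},
])

```text
time_s: 1.4
position: [0.517, 0.0187, 0.2309]
tool_rot: [[-0.501, -0.001, 0.865], [-0.865, 0.0, -0.501], [0.0, -1.0, -0.0]]
ft_force: [0.7, -1.1, -0.0]
grip_width: 0.051
```

```bash
python3 - <<'E'
from h import *
s=status.observe(); print(s['time_s'],s['q'].round(1),s['position'],s['grip_width'],s['ft_force'].round(1))
im=imaging.get_image('wrist'); np.save('pics/w2.npy',im); save(im,'w2.png'); np.savez('pics/w2s.npz',position=s['position'],tool_rot=s['tool_rot'])
s=status.observe(); print(s['position'])
E
```

```text
1.4 [-11.1  18.6  79.5  -0.   82.   19. ] [0.51698138 0.01870151 0.23090659] 0.05099224929343352 [ 0.7 -1.1 -0. ]
[0.51894304 0.02340356 0.23073521]
```

View pics/w2.png

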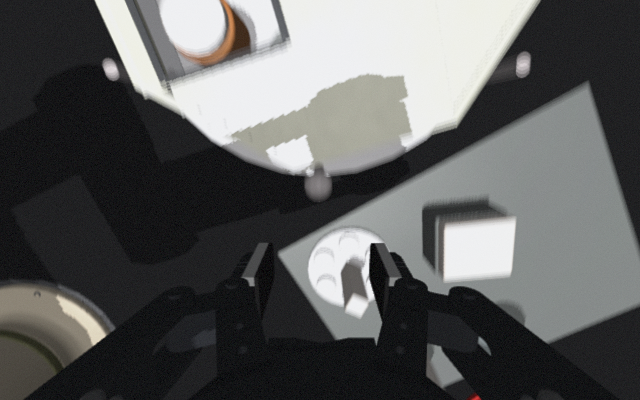

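```bash
python3 - <<'E'
from h import *
s=dict(np.load('pics/w2s.npz'))
print(onz('wrist',[(318,182)],.114,s), onz('wrist',[(110,68),(523,64)],.112,s))
c=status.observe(); print(proj('wrist',[[.5207,.0285,.114]],c))
b=onz('wrist',[(318,182)],.114,s)[0]
plan([.5176,.0243,.085],Rdown(-29.7),5)
E
```

```text
[[0.52188215 0.03561691 0.114     ]] [[0.42092075 0.2050626  0.112     ]
 [0.71809891 0.03605681 0.112     ]]
[[321.52428564 194.75237738]]
len mm/row 29.148831693948 deg/row 0.03210476100573493
d [ 0.01  2.91 -0.03] a [ 0.01 -0.01 -0.03]
d [ 0.    2.91 -0.03] a [ 0.01 -0.01 -0.03]
d [ 0.    2.91 -0.03] a [ 0.01 -0.01 -0.03]
d [ 0.    2.91 -0.03] a [ 0.01 -0.01 -0.03]
d [-0.    2.91 -0.03] a [ 0.01 -0.01 -0.03]
```

```bash
python3 - <<'E'
from h import *
s=status.observe(); im=imaging.get_image('wrist'); save(im[:,:][20:240,80:560],'w3.png'); np.save('pics/w3.npy',im)
np.savez('pics/w3s.npz',position=s['position'],tool_rot=s['tool_rot']); print(s['position'],s['qvel'].round(2))
save(cv2.resize(im[150:220,280:360],None,fx=6,fy=6),'w3b.png')
E
```

```text
[0.51894304 0.02340356 0.23073521] [-5.63 -2.14  4.2  -1.1  -1.27 -4.45]
```

View pics/w3.png

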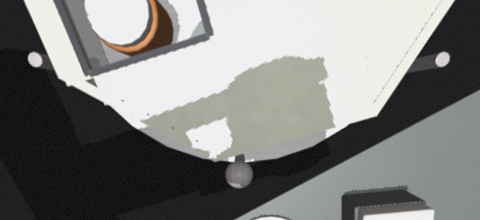

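View pics/w3b.png

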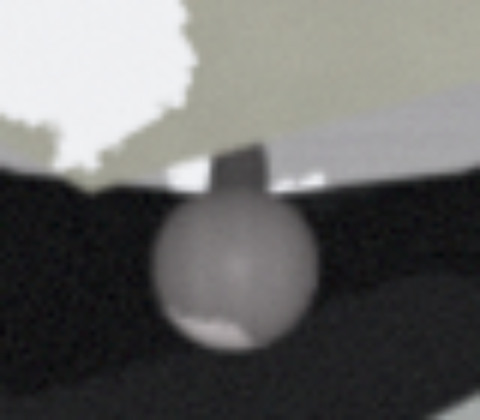

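```bash
python3 - <<'E'
from h import *
s=dict(np.load('pics/w3s.npz'))
print(onz('wrist',[(318.9,194)],.114,s), onz('wrist',[(115,79.5),(522.5,79.5)],.112,s))
plan([.5176,.0243,.085],Rdown(-29.7),5)
E
```

```text
[[0.51892957 0.03034546 0.114     ]] [[0.41943735 0.20078477 0.112     ]
 [0.7160489  0.03104101 0.112     ]]
len mm/row 29.115780922713498 deg/row 0.03078316994716552
d [-0.06  2.91 -0.04] a [ 0.01 -0.03 -0.01]
d [-0.06  2.91 -0.04] a [ 0.01 -0.03 -0.01]
d [-0.06  2.91 -0.04] a [ 0.01 -0.03 -0.01]
d [-0.06  2.91 -0.04] a [ 0.01 -0.03 -0.01]
d [-0.06  2.91 -0.04] a [ 0.01 -0.03 -0.01]
```

Request:
jog_arm([
  {"hand": 0.6, "dx": -0.05, "dy": 2.91, "dz": -0.04, "ax": 0, "ay": 0, "az": 0},
  {"hand": 0.6, "dx": -0.05, "dy": 2.91, "dz": -0.04, "ax": 0, "ay": 0, "az": 0},
  {"hand": 0.6, "dx": -0.05, "dy": 2.91, "dz": -0.04, "ax": 0, "ay": 0, "az": 0},
  {"hand": 0.6, "dx": -0.05, "dy": 2.91, "dz": -0.04, "ax": 0, "ay": 0, "az": 0},
  {"hand": 0.6, "dx": -0.05, "dy": 2.91, "dz": -0.04, "ax": 0, "ay": 0, "az": 0},
])

```text
time_s: 1.92
position: [0.5156, 0.0196, 0.0843]
tool_rot: [[-0.504, -0.0, 0.864], [-0.864, -0.0, -0.504], [0.0, -1.0, -0.0]]
ft_force: [0.6, 0.4, -0.1]
grip_width: 0.0509
```

```bash
python3 - <<'E'
from h import *
s=status.observe(); im=imaging.get_image('wrist'); save(im,'w4.png'); s=status.observe()
print(s['time_s'],s['position'],s['ft_force'].round(1))
E
```

```text
1.9667 [0.5129657  0.02002622 0.07929761] [-3.1  1.5 -5.3]
```

View pics/w4.png

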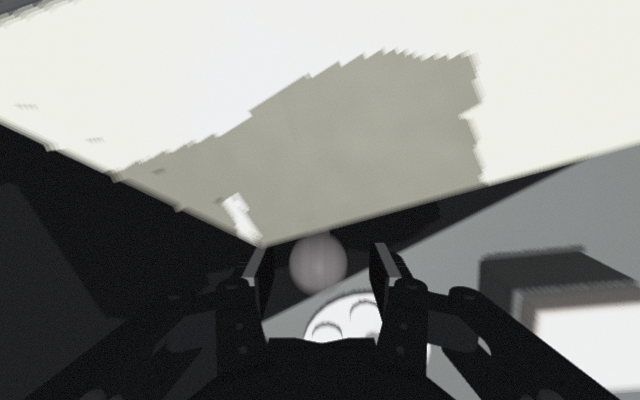

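Request:
jog_arm([
  {"hand": 0.45},
  {"hand": 0.45},
  {"hand": 0.45},
  {"hand": 0.45},
  {"hand": 0.45},
])

```text
invalid input at $.rows[0]: expected keys hand, dx, dy, dz, ax, ay, az
```

```bash
python3 - <<'E'
from h import *
s=status.observe()
print(s['time_s'],s['position'],s['ft_force'].round(1),s['grip_width'])
E
```

```text
1.9667 [0.5129657  0.02002622 0.07929761] [-3.1  1.5 -5.3] 0.05151643473096426
```

Request:
jog_arm([
  {"hand": 0.45, "dx": 0, "dy": 0, "dz": 0, "ax": 0, "ay": 0, "az": 0},
  {"hand": 0.45, "dx": 0, "dy": 0, "dz": 0, "ax": 0, "ay": 0, "az": 0},
  {"hand": 0.45, "dx": 0, "dy": 0, "dz": 0, "ax": 0, "ay": 0, "az": 0},
  {"hand": 0.45, "dx": 0, "dy": 0, "dz": 0, "ax": 0, "ay": 0, "az": 0},
  {"hand": 0.45, "dx": 0, "dy": 0, "dz": 0, "ax": 0, "ay": 0, "az": 0},
])

```text
time_s: 2.38
position: [0.5167, 0.0199, 0.0869]
tool_rot: [[-0.503, 0.002, 0.864], [-0.864, -0.0, -0.503], [-0.001, -1.0, 0.002]]
ft_force: [-0.5, -1.2, 0.9]
grip_width: 0.0383
```

Request:
jog_arm([
  {"hand": 0.45, "dx": -0.04, "dy": 0, "dz": -1.34, "ax": 0, "ay": 3.7, "az": 0},
  {"hand": 0.45, "dx": -0.04, "dy": 0, "dz": -1.34, "ax": 0, "ay": 3.7, "az": 0},
  {"hand": 0.45, "dx": -0.04, "dy": 0, "dz": -1.34, "ax": 0, "ay": 3.7, "az": 0},
  {"hand": 0.45, "dx": -0.04, "dy": 0, "dz": -1.34, "ax": 0, "ay": 3.7, "az": 0},
  {"hand": 0.45, "dx": -0.04, "dy": 0, "dz": -1.34, "ax": 0, "ay": 3.7, "az": 0},
])

```text
time_s: 2.8
position: [0.4644, 0.0623, 0.0865]
tool_rot: [[-0.754, 0.002, 0.657], [-0.657, -0.001, -0.754], [-0.001, -1.0, 0.002]]
ft_force: [1.0, -2.6, 0.0]
grip_width: 0.0381
```

```bash
cat >> h.py <<'E'
def rep():
    s=status.observe(); p=s['position'][:2]-C0; z=s['tool_rot'][:,2]
    print('t',round(s['time_s'],2),'pos',s['position'].round(4),'r,phi',np.hypot(*p).round(4),(np.degrees(np.arctan2(p[1],p[0]))%360).round(2),'zaz',np.degrees(np.arctan2(z[1],z[0])).round(2),'F',s['ft_force'].round(1),'w',s['grip_width'].round(4),'q',s['q'].round(0)); return s
E
python3 -c "
from h import *
rep()
im=imaging.get_image('wrist'); save(im,'w5.png'); rep()"
```

```text
Traceback (most recent call last):
  File "h.py", line 43, in rep
    print('t',round(s['time_s'],2),'pos',s['position'].round(4),'r,phi',np.hypot(*p).round(4),(np.degrees(np.arctan2(p[1],p[0]))%360).round(2),'zaz',np.degrees(np.arctan2(z[1],z[0])).round(2),'F',s['ft_force'].round(1),'w',s['grip_width'].round(4),'q',s['q'].round(0)); return s
                                                                                                                                                                                                                               ^^^^^^^^^^^^^^^^^^^^^
AttributeError: 'float' object has no attribute 'round'
```

```bash
sed -i "s/s\['grip_width'\].round(4)/round(s['grip_width'],4)/" h.py
python3 -c "
from h import *
rep()
im=imaging.get_image('wrist'); save(im,'w5.png'); rep()"
```

```text
t 2.8 pos [0.4644 0.0623 0.0865] r,phi 0.2071 222.12 zaz -48.9 F [ 1.  -2.6  0. ] w 0.0381 q [-7. 24. 99. -0. 57. 42.]
t 2.85 pos [0.4625 0.0639 0.0863] r,phi 0.2075 221.44 zaz -49.06 F [-2.6  1.3  0.5] w 0.0384 q [ -7.  24. 100.   0.  57.  42.]
```

View pics/w5.png

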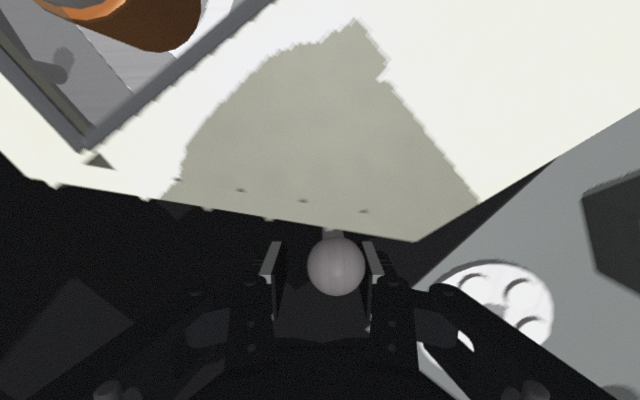

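Request:
jog_arm([
  {"hand": 0.45, "dx": -0.05, "dy": 0, "dz": -1.32, "ax": 0, "ay": 3.65, "az": 0},
  {"hand": 0.45, "dx": -0.05, "dy": 0, "dz": -1.32, "ax": 0, "ay": 3.65, "az": 0},
  {"hand": 0.45, "dx": -0.05, "dy": 0, "dz": -1.32, "ax": 0, "ay": 3.65, "az": 0},
  {"hand": 0.45, "dx": -0.05, "dy": 0, "dz": -1.32, "ax": 0, "ay": 3.65, "az": 0},
  {"hand": 0.45, "dx": -0.05, "dy": 0, "dz": -1.32, "ax": 0, "ay": 3.65, "az": 0},
])

```text
time_s: 3.27
position: [0.4299, 0.1183, 0.0863]
tool_rot: [[-0.921, 0.001, 0.39], [-0.39, -0.0, -0.921], [-0.001, -1.0, 0.001]]
ft_force: [0.2, -2.0, 1.0]
grip_width: 0.0383
```

Request:
jog_arm([
  {"hand": 0.45, "dx": -0.05, "dy": 0, "dz": -1.32, "ax": 0, "ay": 3.65, "az": 0},
  {"hand": 0.45, "dx": -0.05, "dy": 0, "dz": -1.32, "ax": 0, "ay": 3.65, "az": 0},
  {"hand": 0.45, "dx": -0.05, "dy": 0, "dz": -1.32, "ax": 0, "ay": 3.65, "az": 0},
  {"hand": 0.45, "dx": -0.05, "dy": 0, "dz": -1.32, "ax": 0, "ay": 3.65, "az": 0},
  {"hand": 0.45, "dx": -0.05, "dy": 0, "dz": -1.32, "ax": 0, "ay": 3.65, "az": 0},
])

```text
time_s: 3.68
position: [0.4144, 0.1824, 0.0861]
tool_rot: [[-0.997, 0.0, 0.082], [-0.082, -0.0, -0.997], [-0.0, -1.0, 0.0]]
ft_force: [-1.9, -1.8, 1.6]
grip_width: 0.0385
```

```bash
python3 -c "
from h import *
im=imaging.get_image('wrist'); s=rep()
plan(np.r_[C0+.206*np.array([np.cos(np.radians(166.7)),np.sin(np.radians(166.7))]),.086],Rdown(166.7-270),5)"
```

```text
t 3.73 pos [0.4142 0.1841 0.0862] r,phi 0.2045 184.81 zaz -85.46 F [-1.4  0.3  0.3] w 0.0384 q [  9.  23. 102.   0.  56.  94.]
len mm/row 12.924605640737834 deg/row 3.5685314311308076
d [-0.17  0.01 -1.28] a [ 0.01  3.57 -0.01]
d [-0.09  0.   -1.29] a [ 0.01  3.57 -0.01]
d [-0.01  0.   -1.29] a [ 0.01  3.57 -0.01]
d [ 0.07  0.   -1.29] a [ 0.01  3.57 -0.01]
d [ 0.15  0.   -1.28] a [ 0.01  3.57 -0.01]
```

Request:
jog_arm([
  {"hand": 0.45, "dx": -0.02, "dy": 0, "dz": -1.29, "ax": 0, "ay": 3.57, "az": 0},
  {"hand": 0.45, "dx": -0.02, "dy": 0, "dz": -1.29, "ax": 0, "ay": 3.57, "az": 0},
  {"hand": 0.45, "dx": -0.02, "dy": 0, "dz": -1.29, "ax": 0, "ay": 3.57, "az": 0},
  {"hand": 0.45, "dx": -0.02, "dy": 0, "dz": -1.29, "ax": 0, "ay": 3.57, "az": 0},
  {"hand": 0.45, "dx": -0.02, "dy": 0, "dz": -1.29, "ax": 0, "ay": 3.57, "az": 0},
])

```text
time_s: 4.15
position: [0.4186, 0.2464, 0.0861]
tool_rot: [[-0.974, 0.001, -0.226], [0.226, -0.0, -0.974], [-0.001, -1.0, -0.0]]
ft_force: [0.6, -1.1, 0.1]
grip_width: 0.0385
```

Request:
jog_arm([
  {"hand": 0.38, "dx": 0, "dy": 0, "dz": 0, "ax": 0, "ay": 0, "az": 0},
  {"hand": 0.36, "dx": 0, "dy": 0, "dz": 0, "ax": 0, "ay": 0, "az": 0},
  {"hand": 0.34, "dx": 0, "dy": 0, "dz": 0, "ax": 0, "ay": 0, "az": 0},
  {"hand": 0.33, "dx": 0, "dy": 0, "dz": 0, "ax": 0, "ay": 0, "az": 0},
  {"hand": 0.33, "dx": 0, "dy": 0, "dz": 0, "ax": 0, "ay": 0, "az": 0},
], newtons=20)

```text
time_s: 4.57
position: [0.418, 0.2457, 0.0857]
tool_rot: [[-0.974, -0.0, -0.225], [0.225, -0.0, -0.974], [0.0, -1.0, 0.0]]
ft_force: [0.3, -0.1, -0.0]
grip_width: 0.0283
```

```bash
python3 -c "
from h import *
s=rep()
im=imaging.get_image('wrist'); save(im,'w6.png');np.savez('pics/w6s.npz',position=s['position'],tool_rot=s['tool_rot'])
t=imaging.get_image('side'); np.save('pics/side6.npy',t); save(cv2.resize(t[80:245,300:460],None,fx=3.6,fy=3.6,interpolation=cv2.INTER_CUBIC),'s6.png')
rep()"
```

```text
t 4.57 pos [0.418  0.2457 0.0857] r,phi 0.2049 167.46 zaz -103.02 F [ 0.3 -0.1 -0. ] w 0.0283 q [ 16.  25.  97.  -0.  58. 119.]
t 4.67 pos [0.4179 0.2459 0.0857] r,phi 0.205 167.42 zaz -103.04 F [ 0.7 -0.6  0.3] w 0.0282 q [ 16.  25.  97.  -0.  58. 119.]
```

View pics/w6.png

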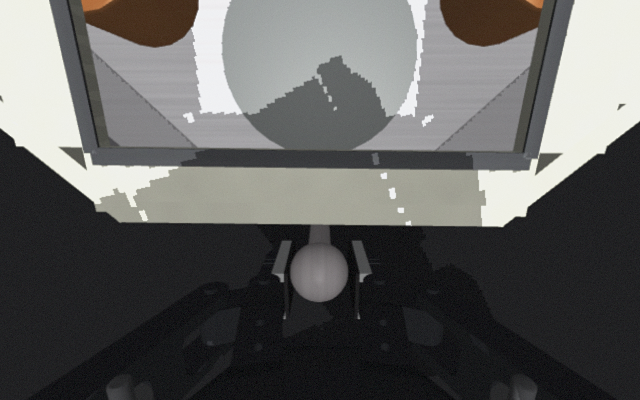

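View pics/s6.png

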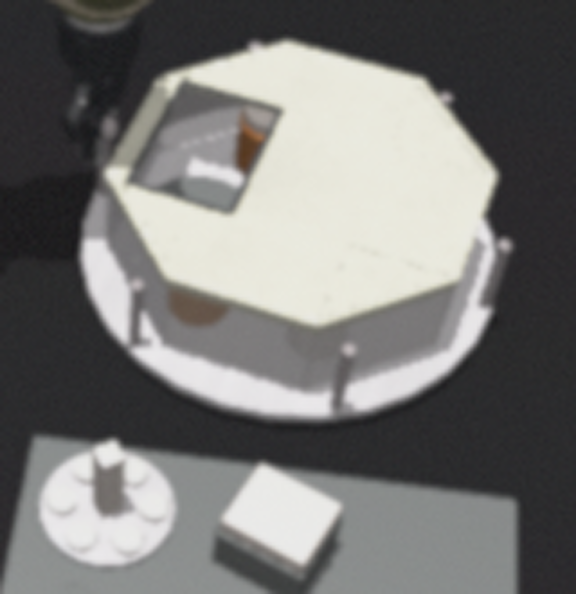

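```bash
python3 - <<'E'
from h import *
s=dict(np.load('pics/w6s.npz')); im=cv2.imread('pics/w6.png').astype(float).mean(2)
# cover front edge: last bright row scanning up from the dark in row 200..240
def edge(cols,r0,r1,sign):
    pts=[]
    for c in cols:
        g=np.diff(cv2.GaussianBlur(im,(5,5),0)[r0:r1,c]); k=np.argmin(g*sign); pts.append((c,r0+k+.5))
    return np.array(pts)
for nm,pts in (('outer',edge(range(140,480,10),205,240,1)),('win',edge(range(110,520,10),156,180,-1))):
    P=onz('wrist',pts,.129,s)[:,:2]; vx,vy,x0,y0=cv2.fitLine(P.astype(np.float32),cv2.DIST_HUBER,0,.001,.001).ravel()
    n=np.array([-vy,vx]); 
    res=np.abs((P-[x0,y0])@n); print(nm,'dir',np.degrees(np.arctan2(vy,vx))%180,'dist from C0',abs((np.array([x0,y0])-C0)@n),'res',res.max(), pts[[0,-1]].tolist())
print('grey',onz('wrist',[(319,50)],.026,s),'ball',onz('wrist',[(319.5,272)],.114,s))
print('win corners', onz('wrist',[(92,166),(534,171)],.129,s))
E
```

```text
outer dir 76.31193 dist from C0 0.1707936629890585 res 0.0002128778555631862 [[140.0, 222.5], [470.0, 225.5]]
win dir 76.27572 dist from C0 0.14996906319876063 res 0.00031805109488816733 [[110.0, 164.5], [510.0, 169.5]]
grey [[0.52853528 0.2228976  0.026     ]] ball [[0.42395862 0.24648648 0.114     ]]
win corners [[0.49012183 0.31143286 0.129     ]
 [0.45395808 0.1630448  0.129     ]]
```

Request:
jog_arm([
  {"hand": 0.33, "dx": 0, "dy": 0, "dz": -0.1, "ax": 0, "ay": 0.3, "az": 0},
  {"hand": 0.33, "dx": 0, "dy": 0, "dz": -0.1, "ax": 0, "ay": 0.3, "az": 0},
  {"hand": 0.33, "dx": 0, "dy": 0, "dz": 0, "ax": 0, "ay": 0, "az": 0},
  {"hand": 0.33, "dx": 0, "dy": 0, "dz": 0, "ax": 0, "ay": 0, "az": 0},
  {"hand": 0.33, "dx": 0, "dy": 0, "dz": 0, "ax": 0, "ay": 0, "az": 0},
])

```text
time_s: 5.08
position: [0.4184, 0.2483, 0.0856]
tool_rot: [[-0.972, -0.0, -0.236], [0.236, -0.0, -0.972], [0.0, -1.0, 0.0]]
ft_force: [0.5, -0.1, -0.6]
grip_width: 0.0284
```

```bash
python3 - <<'E'
from h import *
s=rep()
img=imaging.get_image('wrist'); save(img,'w7.png');np.savez('pics/w7s.npz',position=s['position'],tool_rot=s['tool_rot'])
im=img.astype(float).mean(2)
b=cv2.GaussianBlur(im,(5,5),0)
pts=np.array([(c,205+np.argmin(np.diff(b[205:240,c]))+.5) for c in range(140,480,10)])
P=onz('wrist',pts,.129,s)[:,:2]; vx,vy,x0,y0=cv2.fitLine(P.astype(np.float32),cv2.DIST_HUBER,0,.001,.001).ravel(); print('dir',np.degrees(np.arctan2(vy,vx))%180)
save(cv2.resize(img[140:310,60:560],None,fx=1.6,fy=1.6),'w7z.png')
E
```

```text
t 5.08 pos [0.4184 0.2483 0.0856] r,phi 0.2051 166.74 zaz -103.64 F [ 0.5 -0.1 -0.6] w 0.0284 q [ 17.  25.  97.  -0.  58. 120.]
dir 76.32716
```

View pics/w7z.png

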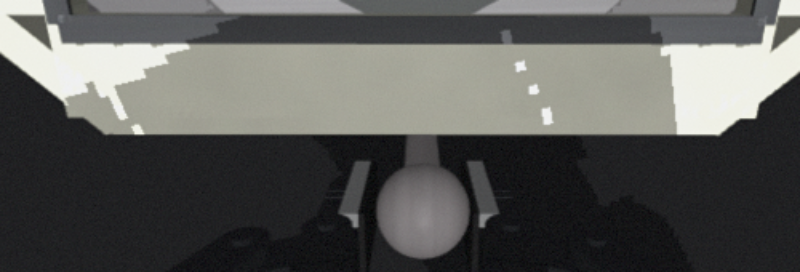

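Request:
jog_arm([
  {"hand": 0.33, "dx": 0, "dy": 0, "dz": -0.13, "ax": 0, "ay": 0, "az": 0},
  {"hand": 0.33, "dx": 0, "dy": 0, "dz": -0.13, "ax": 0, "ay": 0, "az": 0},
  {"hand": 0.33, "dx": 0, "dy": 0, "dz": 0, "ax": 0, "ay": 0, "az": 0},
  {"hand": 0.33, "dx": 0, "dy": 0, "dz": 0, "ax": 0, "ay": 0, "az": 0},
  {"hand": 0.33, "dx": 0, "dy": 0, "dz": 0, "ax": 0, "ay": 0, "az": 0},
])

```text
time_s: 5.55
position: [0.4191, 0.2509, 0.0856]
tool_rot: [[-0.972, 0.0, -0.236], [0.236, 0.0, -0.972], [-0.0, -1.0, -0.0]]
ft_force: [0.1, 0.6, 0.1]
grip_width: 0.0277
```

```bash
python3 - <<'E'
from h import *
s=rep()
img=imaging.get_image('wrist'); save(img,'w8.png');np.savez('pics/w8s.npz',position=s['position'],tool_rot=s['tool_rot'])
save(cv2.resize(img[140:310,60:560],None,fx=1.6,fy=1.6),'w8z.png')
E
```

```text
t 5.55 pos [0.4191 0.2509 0.0856] r,phi 0.205 165.98 zaz -103.65 F [0.1 0.6 0.1] w 0.0277 q [ 17.  25.  96.   0.  58. 121.]
```

View pics/w8z.png

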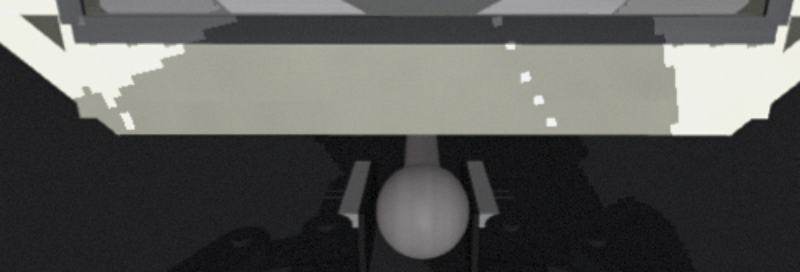

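Request:
jog_arm([
  {"hand": 0.6, "dx": 0, "dy": 0, "dz": 0, "ax": 0, "ay": 0, "az": 0},
  {"hand": 0.6, "dx": 0, "dy": 0, "dz": 0, "ax": 0, "ay": 0, "az": 0},
  {"hand": 0.6, "dx": 0, "dy": -2, "dz": 0, "ax": 0, "ay": 0, "az": 0},
  {"hand": 0.6, "dx": 0, "dy": -3.5, "dz": 0, "ax": 0, "ay": 0, "az": 0},
  {"hand": 0.8, "dx": 0, "dy": -3.5, "dz": 0, "ax": 0, "ay": 0, "az": 0},
])

```text
time_s: 6.02
position: [0.4184, 0.2506, 0.1762]
tool_rot: [[-0.972, -0.002, -0.236], [0.236, -0.001, -0.972], [0.002, -1.0, 0.001]]
ft_force: [0.7, 0.1, 0.7]
grip_width: 0.0615
```

```bash
python3 - <<'E'
from h import *
s=rep()
img=imaging.get_image('wrist'); save(img,'w9.png');np.savez('pics/w9s.npz',position=s['position'],tool_rot=s['tool_rot'])
# stem yaw from w3 (stationary)
im=np.load('pics/w1.npy'); save(cv2.resize(im[60:190,270:410],None,fx=4,fy=4,interpolation=cv2.INTER_CUBIC),'w1z.png')
E
```

```text
t 6.02 pos [0.4184 0.2506 0.1762] r,phi 0.2056 166.11 zaz -103.66 F [0.7 0.1 0.7] w 0.0615 q [ 17.  19.  89.   0.  72. 121.]
```

View pics/w9.png

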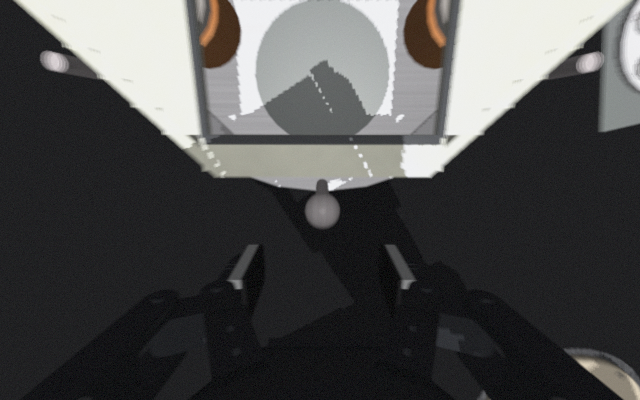

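View pics/w1z.png

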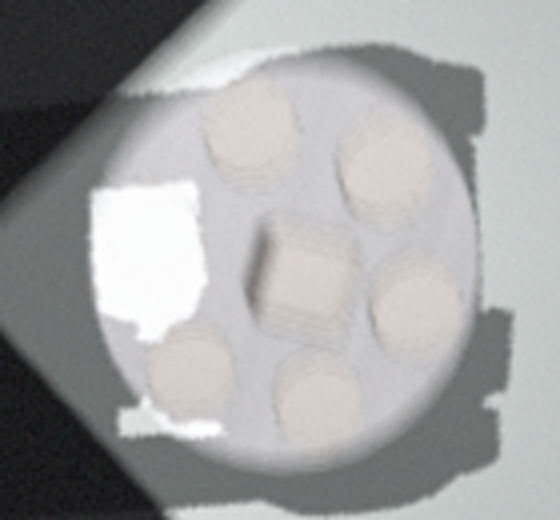

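```bash
python3 - <<'E'
from h import *
print('bottle',onz('top',[(396,183)],.17),onz('side',[(321,250)],.17),'tip',onz('top',[(341,138)],.073),'beaker',onz('top',[(399,141)],.095), 'small',onz('top',[(372,239)],.005))
plan([.4838,-.117,.215],Rdown(-41),10)
E
```

```text
bottle [[ 0.48617169 -0.29972819  0.17      ]] [[ 0.48785686 -0.31213919  0.17      ]] tip [[ 0.63319258 -0.13903413  0.073     ]] beaker [[ 0.62438909 -0.31849244  0.095     ]] small [[ 0.31798661 -0.24869354  0.005     ]]
len mm/row 37.52010809888267 deg/row 6.264141114487703
d [-1.48 -0.32  3.43] a [-0.   -6.26 -0.06]
d [-1.1  -0.32  3.57] a [-0.   -6.26 -0.06]
d [-0.7  -0.32  3.67] a [-0.   -6.26 -0.06]
d [-0.29 -0.33  3.73] a [-0.   -6.26 -0.06]
d [ 0.11 -0.33  3.74] a [-0.   -6.26 -0.06]
d [ 0.52 -0.33  3.7 ] a [-0.   -6.26 -0.06]
d [ 0.92 -0.32  3.62] a [-0.   -6.26 -0.06]
d [ 1.31 -0.32  3.5 ] a [-0.   -6.26 -0.06]
d [ 1.69 -0.32  3.34] a [-0.   -6.26 -0.06]
d [ 2.04 -0.32  3.13] a [-0.   -6.26 -0.06]
```

Request:
jog_arm([
  {"hand": 0.8, "dx": -1.48, "dy": -0.32, "dz": 3.43, "ax": 0, "ay": -6.26, "az": 0},
  {"hand": 0.8, "dx": -1.1, "dy": -0.32, "dz": 3.57, "ax": 0, "ay": -6.26, "az": 0},
  {"hand": 0.8, "dx": -0.7, "dy": -0.32, "dz": 3.67, "ax": 0, "ay": -6.26, "az": 0},
  {"hand": 0.8, "dx": -0.29, "dy": -0.33, "dz": 3.73, "ax": 0, "ay": -6.26, "az": 0},
  {"hand": 0.8, "dx": 0.11, "dy": -0.33, "dz": 3.74, "ax": 0, "ay": -6.26, "az": 0},
])

```text
time_s: 6.48
position: [0.4478, 0.0727, 0.1913]
tool_rot: [[-0.958, 0.001, 0.286], [-0.286, -0.0, -0.958], [-0.0, -1.0, 0.0]]
ft_force: [1.1, 0.7, 0.4]
grip_width: 0.0687
```

Request:
jog_arm([
  {"hand": 0.8, "dx": 0.52, "dy": -0.33, "dz": 3.7, "ax": 0, "ay": -6.26, "az": 0},
  {"hand": 0.8, "dx": 0.92, "dy": -0.32, "dz": 3.62, "ax": 0, "ay": -6.26, "az": 0},
  {"hand": 0.8, "dx": 1.31, "dy": -0.32, "dz": 3.5, "ax": 0, "ay": -6.26, "az": 0},
  {"hand": 0.8, "dx": 1.69, "dy": -0.32, "dz": 3.34, "ax": 0, "ay": -6.26, "az": 0},
  {"hand": 0.8, "dx": 2.04, "dy": -0.32, "dz": 3.13, "ax": 0, "ay": -6.26, "az": 0},
])

```text
time_s: 6.9
position: [0.4732, -0.1097, 0.2071]
tool_rot: [[-0.677, 0.0, 0.736], [-0.736, -0.0, -0.677], [-0.0, -1.0, 0.0]]
ft_force: [1.0, 0.4, 0.4]
grip_width: 0.0684
```

```bash
python3 - <<'E'
from h import *
imaging.get_image('wrist');s=rep()
img=imaging.get_image('wrist'); np.save('pics/w10.npy',img);save(img,'w10.png');np.savez('pics/w10s.npz',position=s['position'],tool_rot=s['tool_rot'])
rep()
E
```

```text
t 6.95 pos [ 0.4747 -0.1155  0.2075] r,phi 0.3476 245.66 zaz -42.19 F [ 1.2 -6.2  0.9] w 0.0681 q [-28.  17.  86.  -0.  77.  15.]
t 7.0 pos [ 0.4741 -0.1124  0.207 ] r,phi 0.345 245.36 zaz -42.94 F [ 1.4 -0.4 -0.3] w 0.0682 q [-27.  17.  86.  -0.  77.  16.]
```

View pics/w10.png

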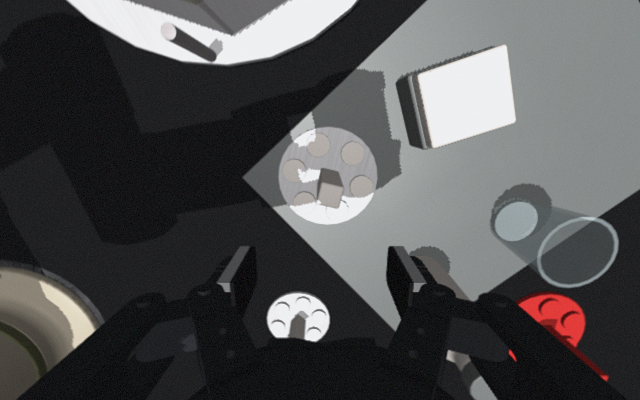

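```bash
python3 - <<'E'
from h import *
im=np.load('pics/w10.npy'); save(cv2.resize(im[120:230,270:385],None,fx=5,fy=5,interpolation=cv2.INTER_CUBIC),'w10z.png')
E
```

```text
(no output)
```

View pics/w10z.png

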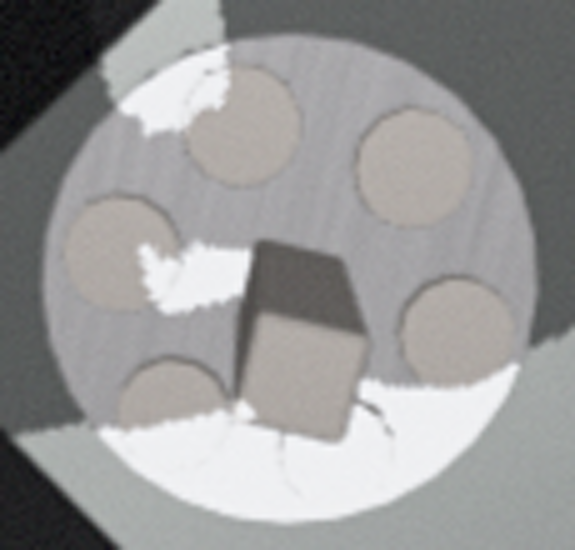

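```bash
python3 - <<'E'
from h import *
s=dict(np.load('pics/w10s.npz'))
f=lambda L:[(270+u/5-.4,120+v/5-.4) for u,v in L]
P=onz('wrist',f([(262,312),(366,336),(342,441),(238,412)]),.095,s)[:,:2]
print(P.mean(0)); 
for i in range(4):
    d=P[(i+1)%4]-P[i]; print(np.linalg.norm(d),np.degrees(np.arctan2(d[1],d[0]))%90)
print('foot',onz('wrist',f([(290,278)]),.011,s), np.ptp(onz('wrist',f([(42,278),(538,278)]),.011,s),axis=0))
E
```

```text
[ 0.48376525 -0.11612235]
0.019495294796556532 34.50114575545129
0.02046771637041051 36.38869885116824
0.020167640337629935 31.528976170718224
0.01941092210567307 34.58659839259532
foot [[ 0.48501437 -0.11444364  0.011     ]] [0.08800437 0.07993603 0.        ]
```

```bash
python3 - <<'E'
from h import *
rep(); plan([.484,-.1162,.14],Rdown(34.3),15)
E
```

```text
t 7.0 pos [ 0.4741 -0.1124  0.207 ] r,phi 0.345 245.36 zaz -42.94 F [ 1.4 -0.4 -0.3] w 0.0682 q [-27.  17.  86.  -0.  77.  16.]
len mm/row 4.523163869366881 deg/row 5.149367200818792
d [-0.03  0.45  0.06] a [-0.01 -5.15  0.01]
d [-0.02  0.45  0.07] a [-0.01 -5.15  0.01]
d [-0.01  0.45  0.07] a [-0.01 -5.15  0.01]
d [-0.01  0.45  0.07] a [-0.01 -5.15  0.01]
d [-0.    0.45  0.07] a [-0.01 -5.15  0.01]
d [0.   0.45 0.07] a [-0.01 -5.15  0.01]
d [0.01 0.45 0.07] a [-0.01 -5.15  0.01]
d [0.02 0.45 0.07] a [-0.01 -5.15  0.01]
d [0.02 0.45 0.07] a [-0.01 -5.15  0.01]
d [0.03 0.45 0.06] a [-0.01 -5.15  0.01]
d [0.03 0.45 0.06] a [-0.01 -5.15  0.01]
d [0.04 0.45 0.06] a [-0.01 -5.15  0.01]
d [0.05 0.45 0.05] a [-0.01 -5.15  0.01]
d [0.05 0.45 0.05] a [-0.01 -5.15  0.01]
d [0.05 0.45 0.05] a [-0.01 -5.15  0.01]
```

Request:
jog_arm([
  {"hand": 0.8, "dx": -0.02, "dy": 0.45, "dz": 0.06, "ax": 0, "ay": -5.15, "az": 0},
  {"hand": 0.8, "dx": -0.02, "dy": 0.45, "dz": 0.07, "ax": 0, "ay": -5.15, "az": 0},
  {"hand": 0.8, "dx": -0.01, "dy": 0.45, "dz": 0.07, "ax": 0, "ay": -5.15, "az": 0},
  {"hand": 0.8, "dx": -0.01, "dy": 0.45, "dz": 0.07, "ax": 0, "ay": -5.15, "az": 0},
  {"hand": 0.8, "dx": 0, "dy": 0.45, "dz": 0.07, "ax": 0, "ay": -5.15, "az": 0},
])

```text
time_s: 7.42
position: [0.4764, -0.1086, 0.1841]
tool_rot: [[-0.292, -0.0, 0.957], [-0.957, 0.0, -0.292], [-0.0, -1.0, -0.0]]
ft_force: [-0.3, -0.3, -0.3]
grip_width: 0.0683
```

Request:
jog_arm([
  {"hand": 0.8, "dx": 0, "dy": 0.45, "dz": 0.07, "ax": 0, "ay": -5.15, "az": 0},
  {"hand": 0.8, "dx": 0.01, "dy": 0.45, "dz": 0.07, "ax": 0, "ay": -5.15, "az": 0},
  {"hand": 0.8, "dx": 0.02, "dy": 0.45, "dz": 0.07, "ax": 0, "ay": -5.15, "az": 0},
  {"hand": 0.8, "dx": 0.02, "dy": 0.45, "dz": 0.07, "ax": 0, "ay": -5.15, "az": 0},
  {"hand": 0.8, "dx": 0.03, "dy": 0.45, "dz": 0.06, "ax": 0, "ay": -5.15, "az": 0},
])

```text
time_s: 7.83
position: [0.4798, -0.1097, 0.1616]
tool_rot: [[0.153, -0.0, 0.988], [-0.988, 0.0, 0.153], [-0.0, -1.0, -0.0]]
ft_force: [0.8, 0.6, -0.9]
grip_width: 0.0685
```

Request:
jog_arm([
  {"hand": 0.8, "dx": 0.03, "dy": 0.45, "dz": 0.06, "ax": 0, "ay": -5.15, "az": 0},
  {"hand": 0.8, "dx": 0.04, "dy": 0.45, "dz": 0.06, "ax": 0, "ay": -5.15, "az": 0},
  {"hand": 0.8, "dx": 0.05, "dy": 0.45, "dz": 0.05, "ax": 0, "ay": -5.15, "az": 0},
  {"hand": 0.8, "dx": 0.05, "dy": 0.45, "dz": 0.05, "ax": 0, "ay": -5.15, "az": 0},
  {"hand": 0.8, "dx": 0.05, "dy": 0.45, "dz": 0.05, "ax": 0, "ay": -5.15, "az": 0},
])

```text
time_s: 8.25
position: [0.4831, -0.1109, 0.1391]
tool_rot: [[0.567, -0.0, 0.824], [-0.824, 0.0, 0.567], [-0.0, -1.0, 0.0]]
ft_force: [-0.3, 0.4, 0.2]
grip_width: 0.0683
```

```bash
python3 - <<'E'
from h import *
imaging.get_image('top');s=rep()
img=imaging.get_image('wrist'); np.save('pics/w11.npy',img);save(img,'w11.png');np.savez('pics/w11s.npz',position=s['position'],tool_rot=s['tool_rot'])
rep();plan([.484,-.1162,.063],Rdown(34.3),5)
E
```

```text
t 8.3 pos [ 0.4828 -0.1108  0.1383] r,phi 0.3401 246.58 zaz 34.85 F [ 0.  -0.5 -0.1] w 0.0682 q [-27.  22.  91.   0.  67. -62.]
t 8.35 pos [ 0.4828 -0.1109  0.1388] r,phi 0.3401 246.58 zaz 34.36 F [-0.3  0.5  0.3] w 0.0684 q [-27.  22.  91.   0.  67. -61.]
len mm/row 15.195809298220126 deg/row 0.020718804881562573
d [ 0.1   1.52 -0.04] a [ 0.01  0.01 -0.02]
d [ 0.1   1.52 -0.04] a [ 0.01  0.01 -0.02]
d [ 0.1   1.52 -0.04] a [ 0.01  0.01 -0.02]
d [ 0.1   1.52 -0.04] a [ 0.01  0.01 -0.02]
d [ 0.1   1.52 -0.04] a [ 0.01  0.01 -0.02]
```

View pics/w11.png

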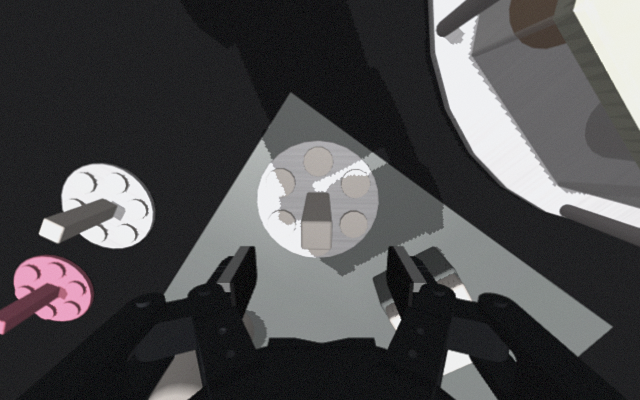

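```bash
python3 - <<'E'
from h import *
s=dict(np.load('pics/w11s.npz'))
print(onz('wrist',[(316.5,235)],.095,s), onz('wrist',[(318,199)],.011,s))
E
```

```text
[[ 0.48293544 -0.11600144  0.095     ]] [[ 0.48125944 -0.11357003  0.011     ]]
```

Request:
jog_arm([
  {"hand": 0.8, "dx": 0.15, "dy": 1.5, "dz": -0.08, "ax": 0, "ay": 0, "az": 0},
  {"hand": 0.8, "dx": 0.15, "dy": 1.5, "dz": -0.08, "ax": 0, "ay": 0, "az": 0},
  {"hand": 0.8, "dx": 0.16, "dy": 1.6, "dz": -0.07, "ax": 0, "ay": 0, "az": 0},
  {"hand": 0.8, "dx": 0, "dy": 1.6, "dz": 0, "ax": 0, "ay": 0, "az": 0},
  {"hand": 0.8, "dx": 0, "dy": 1.4, "dz": 0, "ax": 0, "ay": 0, "az": 0},
])

```text
time_s: 8.77
position: [0.4837, -0.1163, 0.0628]
tool_rot: [[0.561, 0.0, 0.828], [-0.828, 0.0, 0.561], [-0.0, -1.0, 0.0]]
ft_force: [0.1, -0.0, -0.7]
grip_width: 0.0686
```

Request:
jog_arm([
  {"hand": 0.5, "dx": 0, "dy": 0, "dz": 0, "ax": 0, "ay": 0, "az": 0},
  {"hand": 0.4, "dx": 0, "dy": 0, "dz": 0, "ax": 0, "ay": 0, "az": 0},
  {"hand": 0.33, "dx": 0, "dy": 0, "dz": 0, "ax": 0, "ay": 0, "az": 0},
  {"hand": 0.3, "dx": 0, "dy": 0, "dz": 0, "ax": 0, "ay": 0, "az": 0},
  {"hand": 0.28, "dx": 0, "dy": 0, "dz": 0, "ax": 0, "ay": 0, "az": 0},
], newtons=40)

```text
time_s: 9.18
position: [0.4841, -0.1168, 0.0643]
tool_rot: [[0.564, 0.001, 0.826], [-0.826, -0.001, 0.564], [0.001, -1.0, 0.001]]
ft_force: [0.5, 0.4, 0.6]
grip_width: 0.0237
```

```bash
python3 - <<'E'
from h import *
s=rep()
img=imaging.get_image('wrist'); save(img,'w12.png')
E
```

```text
t 9.18 pos [ 0.4841 -0.1168  0.0643] r,phi 0.345 247.17 zaz 34.3 F [0.5 0.4 0.6] w 0.0237 q [-27.  28.  96.  -0.  56. -62.]
```

View pics/w12.png

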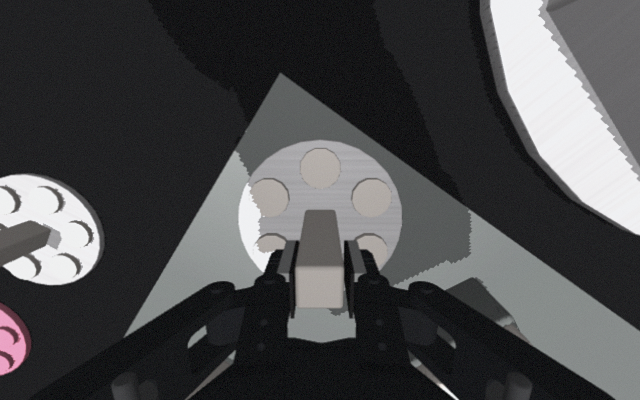

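Request:
jog_arm([
  {"hand": 0.2, "dx": 0, "dy": 0, "dz": 0, "ax": 0, "ay": 0, "az": 0},
  {"hand": 0.1, "dx": 0, "dy": 0, "dz": 0, "ax": 0, "ay": 0, "az": 0},
  {"hand": 0, "dx": 0, "dy": 0, "dz": 0, "ax": 0, "ay": 0, "az": 0},
  {"hand": 0, "dx": 0, "dy": 0, "dz": 0, "ax": 0, "ay": 0, "az": 0},
  {"hand": 0, "dx": 0, "dy": 0, "dz": 0, "ax": 0, "ay": 0, "az": 0},
], newtons=70)

```text
time_s: 9.65
position: [0.4841, -0.1168, 0.0643]
tool_rot: [[0.564, 0.001, 0.826], [-0.826, -0.001, 0.564], [0.001, -1.0, 0.001]]
ft_force: [-1.3, 0.8, 6.5]
grip_width: 0.0209
```

Request:
jog_arm([
  {"hand": 0, "dx": 0, "dy": -0.5, "dz": 0, "ax": 0, "ay": 0, "az": 0},
  {"hand": 0, "dx": 0, "dy": -1.5, "dz": 0, "ax": 0, "ay": 0, "az": 0},
  {"hand": 0, "dx": 0, "dy": -2.5, "dz": 0, "ax": 0, "ay": 0, "az": 0},
  {"hand": 0, "dx": 0, "dy": -3.5, "dz": 0, "ax": 0, "ay": 0, "az": 0},
  {"hand": 0, "dx": 0, "dy": -3.5, "dz": 0, "ax": 0, "ay": 0, "az": 0},
])

```text
time_s: 10.07
position: [0.4832, -0.1163, 0.1796]
tool_rot: [[0.564, -0.002, 0.826], [-0.826, 0.001, 0.564], [-0.002, -1.0, -0.001]]
ft_force: [1.2, 1.0, -2.2]
grip_width: 0.0209
```

```bash
python3 - <<'E'
from h import *
s=rep(); np.savez('pics/w13s.npz',position=s['position'],tool_rot=s['tool_rot'])
img=imaging.get_image('wrist'); save(img,'w13.png'); np.save('pics/w13.npy',img)
t=imaging.get_image('side'); save(t,'s13.png')
rep()
E
```

```text
t 10.07 pos [ 0.4832 -0.1163  0.1796] r,phi 0.3449 246.99 zaz 34.31 F [ 1.2  1.  -2.2] w 0.0209 q [-27.  19.  88.   0.  73. -62.]
t 10.17 pos [ 0.4858 -0.1175  0.1837] r,phi 0.345 247.46 zaz 34.33 F [ 0.4 -0.  -2.8] w 0.0211 q [-27.  19.  87.   0.  73. -62.]
```

View pics/w13.png

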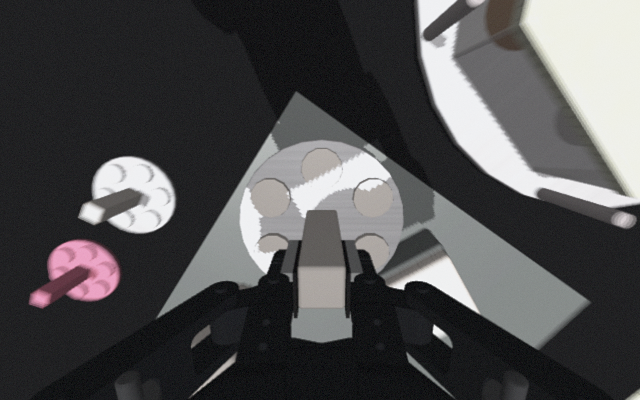

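View pics/s13.png

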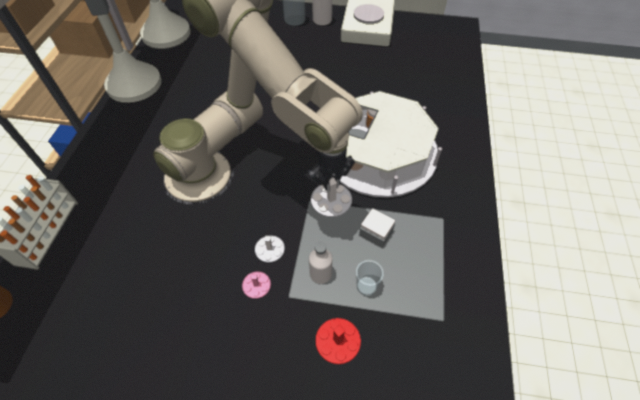

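```bash
cat >> h.py <<'E'
FD=np.radians(166.35); fd=np.array([np.cos(FD),np.sin(FD)]); C1=C0+.0015*fd
OFF=np.array([-.001,.0613,0])
def pose(u,z,th,lat=0):
    "carrier underside centre at u,z mm (u outward from slot centre), lean th deg inward"
    R=Rdown(166.35-90,th); c=np.r_[C1+fd*(95+u)/1e3+lat/1e3*np.array([-fd[1],fd[0]]),.026+z/1e3]
    return c-R@OFF,R
def cur():
    s=status.observe(); R=np.array(s['tool_rot']); c=np.array(s['position'])+R@OFF
    d=c[:2]-C1; y=R[:,1]
    print('CARRIER u %.1f lat %.1f z %.1f'%((d@fd)*1e3-95,1e3*(d@np.array([-fd[1],fd[0]])),(c[2]-.026)*1e3),'lean in %.2f side %.2f'%(np.degrees(np.arcsin(y[:2]@fd)),np.degrees(np.arcsin(y[:2]@np.array([-fd[1],fd[0]])))))
E
python3 - <<'E'
from h import *
cur(); p,R=pose(15,150,24); print(p)
plan(p,R,20)
s=status.observe(); pu=s['position']+[0,0,.08]
E
```

```text
CARRIER u -43.1 lat 340.4 z 96.4 lean in -0.57 side 0.13
[0.53476575 0.22141339 0.2315936 ]
len mm/row 17.287960888829605 deg/row 2.420829118036239
d [-1.26 -0.25  1.16] a [-0.44 -2.07  1.17]
d [-1.22 -0.23  1.2 ] a [-0.44 -2.07  1.17]
d [-1.18 -0.21  1.24] a [-0.44 -2.07  1.17]
d [-1.14 -0.2   1.28] a [-0.44 -2.07  1.17]
d [-1.1  -0.19  1.32] a [-0.44 -2.07  1.17]
d [-1.05 -0.18  1.36] a [-0.44 -2.07  1.17]
d [-1.01 -0.16  1.4 ] a [-0.44 -2.07  1.17]
d [-0.96 -0.16  1.43] a [-0.44 -2.07  1.17]
d [-0.91 -0.15  1.46] a [-0.44 -2.07  1.17]
d [-0.86 -0.14  1.49] a [-0.44 -2.07  1.17]
d [-0.81 -0.14  1.52] a [-0.44 -2.07  1.17]
d [-0.75 -0.13  1.55] a [-0.44 -2.07  1.17]
d [-0.7  -0.13  1.58] a [-0.44 -2.07  1.17]
d [-0.65 -0.13  1.6 ] a [-0.44 -2.07  1.17]
d [-0.59 -0.13  1.62] a [-0.44 -2.07  1.17]
d [-0.53 -0.13  1.64] a [-0.44 -2.07  1.17]
d [-0.48 -0.13  1.66] a [-0.44 -2.07  1.17]
d [-0.42 -0.13  1.67] a [-0.44 -2.07  1.17]
d [-0.36 -0.14  1.68] a [-0.44 -2.07  1.17]
d [-0.3  -0.15  1.7 ] a [-0.44 -2.07  1.17]
```

Request:
jog_arm([
  {"hand": 0, "dx": 0, "dy": -1.8, "dz": 0, "ax": 0, "ay": 0, "az": 0},
  {"hand": 0, "dx": 0, "dy": -1.8, "dz": 0, "ax": 0, "ay": 0, "az": 0},
  {"hand": 0, "dx": 0, "dy": -1.8, "dz": 0, "ax": 0, "ay": 0, "az": 0},
  {"hand": 0, "dx": 0, "dy": -1.8, "dz": 0, "ax": 0, "ay": 0, "az": 0},
  {"hand": 0, "dx": 0, "dy": -1.8, "dz": 0, "ax": 0, "ay": 0, "az": 0},
])

```text
time_s: 10.58
position: [0.4834, -0.1164, 0.2686]
tool_rot: [[0.564, -0.001, 0.826], [-0.826, 0.001, 0.564], [-0.001, -1.0, -0.001]]
ft_force: [-0.1, -0.6, -2.0]
grip_width: 0.0209
```

```bash
python3 - <<'E'
from h import *
rep();cur(); p,R=pose(15,190,0); print(p)
plan(p,R,15)
E
```

```text
t 10.58 pos [ 0.4834 -0.1164  0.2686] r,phi 0.3449 247.04 zaz 34.32 F [-0.1 -0.6 -2. ] w 0.0209 q [-27.  15.  78.   0.  87. -62.]
CARRIER u -39.8 lat 339.7 z 181.4 lean in 0.08 side -0.02
[0.51062102 0.22727692 0.2773    ]
len mm/row 22.99038157791243 deg/row 2.8020542434308706
d [-1.79 -0.06  1.44] a [ 0.   -2.8  -0.01]
d [-1.72 -0.06  1.53] a [ 0.   -2.8  -0.01]
d [-1.64 -0.06  1.61] a [ 0.   -2.8  -0.01]
d [-1.56 -0.06  1.69] a [ 0.   -2.8  -0.01]
d [-1.48 -0.06  1.76] a [ 0.   -2.8  -0.01]
d [-1.39 -0.06  1.83] a [ 0.   -2.8  -0.01]
d [-1.3  -0.06  1.9 ] a [ 0.   -2.8  -0.01]
d [-1.2  -0.06  1.96] a [ 0.   -2.8  -0.01]
d [-1.11 -0.06  2.02] a [ 0.   -2.8  -0.01]
d [-1.01 -0.06  2.07] a [ 0.   -2.8  -0.01]
d [-0.9  -0.06  2.11] a [ 0.   -2.8  -0.01]
d [-0.8  -0.06  2.16] a [ 0.   -2.8  -0.01]
d [-0.69 -0.06  2.19] a [ 0.   -2.8  -0.01]
d [-0.58 -0.06  2.22] a [ 0.   -2.8  -0.01]
d [-0.47 -0.06  2.25] a [ 0.   -2.8  -0.01]
```

Request:
jog_arm([
  {"hand": 0, "dx": -1.79, "dy": -0.06, "dz": 1.44, "ax": 0, "ay": -2.8, "az": 0},
  {"hand": 0, "dx": -1.72, "dy": -0.06, "dz": 1.53, "ax": 0, "ay": -2.8, "az": 0},
  {"hand": 0, "dx": -1.64, "dy": -0.06, "dz": 1.61, "ax": 0, "ay": -2.8, "az": 0},
  {"hand": 0, "dx": -1.56, "dy": -0.06, "dz": 1.69, "ax": 0, "ay": -2.8, "az": 0},
  {"hand": 0, "dx": -1.48, "dy": -0.06, "dz": 1.76, "ax": 0, "ay": -2.8, "az": 0},
])

```text
time_s: 11.0
position: [0.4925, -0.0009, 0.2708]
tool_rot: [[0.748, -0.001, 0.663], [-0.663, 0.0, 0.748], [-0.001, -1.0, -0.001]]
ft_force: [0.6, -1.0, -2.0]
grip_width: 0.0212
```

Request:
jog_arm([
  {"hand": 0, "dx": -1.39, "dy": -0.06, "dz": 1.83, "ax": 0, "ay": -2.8, "az": 0},
  {"hand": 0, "dx": -1.3, "dy": -0.06, "dz": 1.9, "ax": 0, "ay": -2.8, "az": 0},
  {"hand": 0, "dx": -1.2, "dy": -0.06, "dz": 1.96, "ax": 0, "ay": -2.8, "az": 0},
  {"hand": 0, "dx": -1.11, "dy": -0.06, "dz": 2.02, "ax": 0, "ay": -2.8, "az": 0},
  {"hand": 0, "dx": -1.01, "dy": -0.06, "dz": 2.07, "ax": 0, "ay": -2.8, "az": 0},
])

```text
time_s: 11.42
position: [0.5015, 0.1139, 0.2737]
tool_rot: [[0.887, -0.002, 0.462], [-0.462, 0.0, 0.887], [-0.001, -1.0, -0.001]]
ft_force: [0.0, -0.6, -1.9]
grip_width: 0.0211
```

Request:
jog_arm([
  {"hand": 0, "dx": -0.9, "dy": -0.06, "dz": 2.11, "ax": 0, "ay": -2.8, "az": 0},
  {"hand": 0, "dx": -0.8, "dy": -0.06, "dz": 2.16, "ax": 0, "ay": -2.8, "az": 0},
  {"hand": 0, "dx": -0.69, "dy": -0.06, "dz": 2.19, "ax": 0, "ay": -2.8, "az": 0},
  {"hand": 0, "dx": -0.58, "dy": -0.06, "dz": 2.22, "ax": 0, "ay": -2.8, "az": 0},
  {"hand": 0, "dx": -0.47, "dy": -0.06, "dz": 2.25, "ax": 0, "ay": -2.8, "az": 0},
])

```text
time_s: 11.83
position: [0.5107, 0.2283, 0.2766]
tool_rot: [[0.972, -0.002, 0.234], [-0.234, -0.0, 0.972], [-0.002, -1.0, -0.001]]
ft_force: [1.0, 0.9, -1.7]
grip_width: 0.021
```

```bash
python3 - <<'E'
from h import *
imaging.get_image('top');s=rep();cur(); np.savez('pics/w14s.npz',position=s['position'],tool_rot=s['tool_rot'])
img=imaging.get_image('wrist'); save(img,'w14.png'); np.save('pics/w14.npy',img)
p,R=pose(15,165,24); plan(p,R,10)
E
```

```text
t 11.88 pos [0.5106 0.2316 0.2765] r,phi 0.1116 164.19 zaz 76.78 F [-2.8  1.9 -3.2] w 0.0211 q [ 12.  21.  68.   0.  91. -65.]
CARRIER u 16.1 lat -4.3 z 189.2 lean in 0.11 side -0.08
len mm/row 3.9227997798114664 deg/row 2.389677999616746
d [ 0.25  0.3  -0.02] a [0.   0.02 2.39]
d [ 0.27  0.29 -0.02] a [0.   0.02 2.39]
d [ 0.28  0.28 -0.02] a [0.   0.02 2.39]
d [ 0.29  0.26 -0.02] a [0.   0.02 2.39]
d [ 0.3   0.25 -0.02] a [0.   0.02 2.39]
d [ 0.31  0.24 -0.02] a [0.   0.02 2.39]
d [ 0.32  0.23 -0.02] a [0.   0.02 2.39]
d [ 0.33  0.21 -0.02] a [0.   0.02 2.39]
d [ 0.34  0.2  -0.02] a [0.   0.02 2.39]
d [ 0.35  0.18 -0.02] a [0.   0.02 2.39]
```

View pics/w14.png

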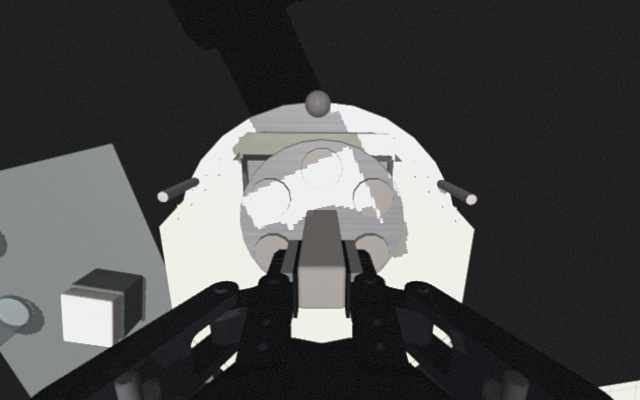

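Request:
jog_arm([
  {"hand": 0, "dx": 0.25, "dy": 0.3, "dz": 0, "ax": 0, "ay": 0, "az": 2.39},
  {"hand": 0, "dx": 0.27, "dy": 0.29, "dz": 0, "ax": 0, "ay": 0, "az": 2.39},
  {"hand": 0, "dx": 0.28, "dy": 0.28, "dz": 0, "ax": 0, "ay": 0, "az": 2.39},
  {"hand": 0, "dx": 0.29, "dy": 0.26, "dz": 0, "ax": 0, "ay": 0, "az": 2.39},
  {"hand": 0, "dx": 0.3, "dy": 0.25, "dz": 0, "ax": 0, "ay": 0, "az": 2.39},
])

```text
time_s: 12.35
position: [0.5235, 0.2234, 0.2618]
tool_rot: [[0.95, -0.204, 0.238], [-0.233, 0.049, 0.971], [-0.21, -0.978, -0.001]]
ft_force: [-0.9, -0.3, -2.0]
grip_width: 0.0211
```

Request:
jog_arm([
  {"hand": 0, "dx": 0.31, "dy": 0.24, "dz": 0, "ax": 0, "ay": 0, "az": 2.39},
  {"hand": 0, "dx": 0.32, "dy": 0.23, "dz": 0, "ax": 0, "ay": 0, "az": 2.39},
  {"hand": 0, "dx": 0.33, "dy": 0.21, "dz": 0, "ax": 0, "ay": 0, "az": 2.39},
  {"hand": 0, "dx": 0.34, "dy": 0.2, "dz": 0, "ax": 0, "ay": 0, "az": 2.39},
  {"hand": 0, "dx": 0.35, "dy": 0.18, "dz": 0, "ax": 0, "ay": 0, "az": 2.39},
])

```text
time_s: 12.77
position: [0.536, 0.2203, 0.2469]
tool_rot: [[0.887, -0.396, 0.238], [-0.218, 0.096, 0.971], [-0.408, -0.913, -0.001]]
ft_force: [0.4, 0.4, -0.8]
grip_width: 0.0208
```

```bash
python3 - <<'E'
from h import *
imaging.get_image('top');t=imaging.get_image('side');s=rep();cur(); np.savez('pics/w15s.npz',position=s['position'],tool_rot=s['tool_rot'])
img=imaging.get_image('wrist'); save(img,'w15.png'); np.save('pics/w15.npy',img); cur()
save(cv2.resize(t[30:240,260:460],None,fx=2.8,fy=2.8,interpolation=cv2.INTER_CUBIC),'s15.png')
E
```

```text
t 12.87 pos [0.5365 0.22   0.2455] r,phi 0.0836 167.03 zaz 76.19 F [-0.2 -0.3 -3.1] w 0.0208 q [  7.  34.  54.   9. 114. -67.]
CARRIER u 13.1 lat 1.0 z 164.0 lean in 24.10 side 0.02
CARRIER u 13.3 lat 0.7 z 164.7 lean in 23.96 side 0.01
```

View pics/w15.png

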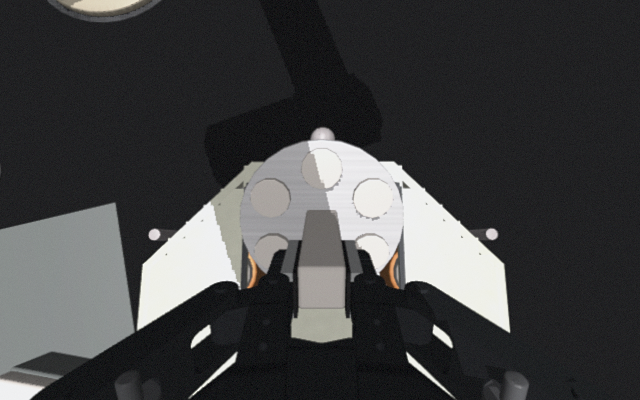

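View pics/s15.png

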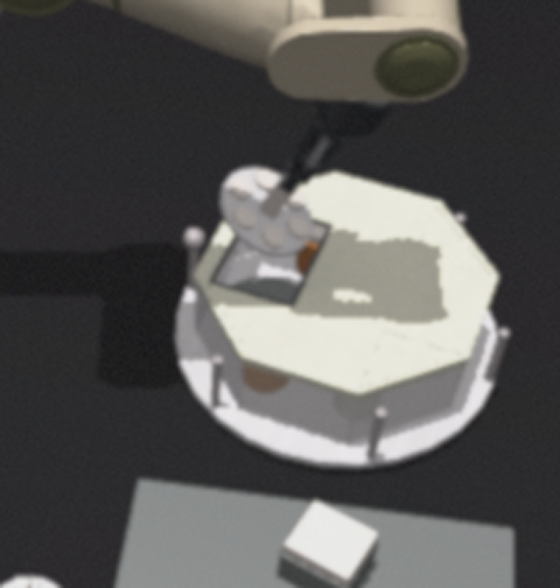

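```bash
sed -i 's/C1=C0+.0015/C1=C0+.0005/' h.py; python3 - <<'E'
from h import *
cur(); p,R=pose(22,130,24); plan(p,R,5)
p2,R2=pose(22,99.5,24); print(); plan(p2,R2,5,p,R)
E
```

```text
CARRIER u 14.3 lat 0.7 z 164.7 lean in 23.96 side 0.01
len mm/row 7.119561014907305 deg/row 0.02839675597456196
d [0.14 0.7  0.01] a [ 0.   -0.03  0.01]
d [0.14 0.7  0.01] a [ 0.   -0.03  0.01]
d [0.14 0.7  0.01] a [ 0.   -0.03  0.01]
d [0.14 0.7  0.01] a [ 0.   -0.03  0.01]
d [0.14 0.7  0.01] a [ 0.   -0.03  0.01]

len mm/row 6.1 deg/row 0.0
d [0.25 0.56 0.  ] a [0. 0. 0.]
d [0.25 0.56 0.  ] a [0. 0. 0.]
d [0.25 0.56 0.  ] a [0. 0. 0.]
d [0.25 0.56 0.  ] a [0. 0. 0.]
d [0.25 0.56 0.  ] a [0. 0. 0.]
```

Request:
jog_arm([
  {"hand": 0, "dx": 0.14, "dy": 0.7, "dz": 0.01, "ax": 0, "ay": 0, "az": 0},
  {"hand": 0, "dx": 0.14, "dy": 0.7, "dz": 0.01, "ax": 0, "ay": 0, "az": 0},
  {"hand": 0, "dx": 0.14, "dy": 0.7, "dz": 0.01, "ax": 0, "ay": 0, "az": 0},
  {"hand": 0, "dx": 0.14, "dy": 0.7, "dz": 0.01, "ax": 0, "ay": 0, "az": 0},
  {"hand": 0, "dx": 0.14, "dy": 0.7, "dz": 0.01, "ax": 0, "ay": 0, "az": 0},
])

```text
time_s: 13.33
position: [0.5279, 0.2236, 0.2121]
tool_rot: [[0.888, -0.394, 0.236], [-0.216, 0.096, 0.972], [-0.405, -0.914, -0.0]]
ft_force: [0.7, -0.0, -2.5]
grip_width: 0.0212
```

```bash
python3 - <<'E'
from h import *
t=imaging.get_image('side');s=rep();cur()
save(cv2.resize(t[80:180,310:420],None,fx=5,fy=5,interpolation=cv2.INTER_CUBIC),'s16.png'); np.save('pics/side16.npy',t)
def w(u,v,z): return np.r_[C1+fd*(95+u)/1e3+v/1e3*np.array([-fd[1],fd[0]]),.026+z/1e3]
q=proj('side',[w(52,76,103),w(52,-76,103),w(-52,-76,103),w(-52,76,103)]); print('win corners px',((q-[310,80])*5).round())
R=s['tool_rot']; c=s['position']+R@OFF
a=np.linspace(0,2*np.pi,8,endpoint=False)
print('foot top rim',((proj('side',[c+R@np.array([.06*np.cos(x),-.008,.06*np.sin(x)]) for x in a])-[310,80])*5).round().tolist())
p,R=pose(22,99.5,24); plan(p,R,5)
E
```

```text
t 13.38 pos [0.5274 0.2237 0.2108] r,phi 0.0933 166.07 zaz 76.35 F [ 0.1  0.5 -3.2] w 0.021 q [  7.  35.  59.   9. 109. -68.]
CARRIER u 23.7 lat -0.4 z 129.2 lean in 24.03 side 0.05
win corners px [[122. 253.]
 [201. 110.]
 [340. 150.]
 [268. 297.]]
foot top rim [[282.0, 204.0], [281.0, 150.0], [239.0, 99.0], [178.0, 81.0], [134.0, 106.0], [133.0, 161.0], [177.0, 214.0], [239.0, 231.0]]
len mm/row 5.952765454461245 deg/row 0.01200943754251835
d [ 0.27  0.53 -0.01] a [ 0.01 -0.   -0.01]
d [ 0.27  0.53 -0.01] a [ 0.01 -0.   -0.01]
d [ 0.27  0.53 -0.01] a [ 0.01 -0.   -0.01]
d [ 0.27  0.53 -0.01] a [ 0.01 -0.   -0.01]
d [ 0.27  0.53 -0.01] a [ 0.01 -0.   -0.01]
```

View pics/s16.png

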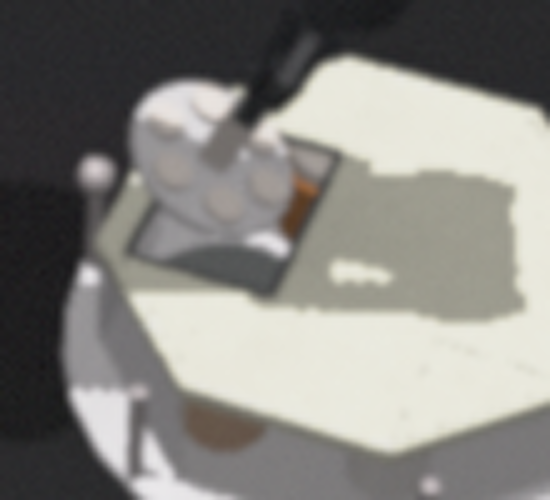

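Request:
jog_arm([
  {"hand": 0, "dx": 0.27, "dy": 0.53, "dz": 0, "ax": 0, "ay": 0, "az": 0},
  {"hand": 0, "dx": 0.27, "dy": 0.53, "dz": 0, "ax": 0, "ay": 0, "az": 0},
  {"hand": 0, "dx": 0.27, "dy": 0.53, "dz": 0, "ax": 0, "ay": 0, "az": 0},
  {"hand": 0, "dx": 0.27, "dy": 0.53, "dz": 0, "ax": 0, "ay": 0, "az": 0},
  {"hand": 0, "dx": 0.27, "dy": 0.53, "dz": 0, "ax": 0, "ay": 0, "az": 0},
])

```text
time_s: 13.8
position: [0.5301, 0.223, 0.1824]
tool_rot: [[0.888, -0.394, 0.236], [-0.216, 0.096, 0.972], [-0.405, -0.914, -0.0]]
ft_force: [0.7, -0.1, -2.4]
grip_width: 0.0212
```

```bash
python3 - <<'E'
from h import *
t=imaging.get_image('side');s=rep();cur()
save(cv2.resize(t[80:180,310:420],None,fx=5,fy=5,interpolation=cv2.INTER_CUBIC),'s17.png')
p,R=pose(-16,86.5,24); plan(p,R,5)
E
```

```text
t 13.85 pos [0.5298 0.223  0.1813] r,phi 0.0909 166.15 zaz 76.32 F [ 0.2 -0.2 -3.1] w 0.021 q [  7.  36.  61.   9. 105. -69.]
CARRIER u 21.2 lat -0.3 z 99.7 lean in 24.00 side 0.03
len mm/row 7.89595624628032 deg/row 0.011123805403395127
d [ 0.79 -0.06 -0.01] a [ 0.01 -0.01 -0.  ]
d [ 0.79 -0.06 -0.01] a [ 0.01 -0.01 -0.  ]
d [ 0.79 -0.06 -0.01] a [ 0.01 -0.01 -0.  ]
d [ 0.79 -0.06 -0.01] a [ 0.01 -0.01 -0.  ]
d [ 0.79 -0.06 -0.01] a [ 0.01 -0.01 -0.  ]
```

View pics/s17.png

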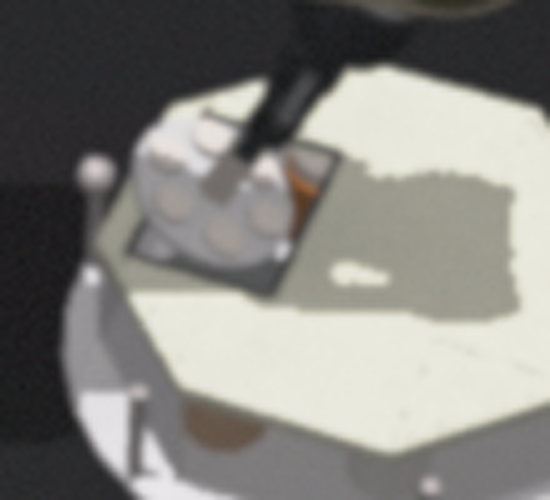

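Request:
jog_arm([
  {"hand": 0, "dx": 0.79, "dy": -0.06, "dz": 0, "ax": 0, "ay": 0, "az": 0},
  {"hand": 0, "dx": 0.79, "dy": -0.06, "dz": 0, "ax": 0, "ay": 0, "az": 0},
  {"hand": 0, "dx": 0.79, "dy": -0.06, "dz": 0, "ax": 0, "ay": 0, "az": 0},
  {"hand": 0, "dx": 0.79, "dy": -0.06, "dz": 0, "ax": 0, "ay": 0, "az": 0},
  {"hand": 0, "dx": 0.79, "dy": -0.06, "dz": 0, "ax": 0, "ay": 0, "az": 0},
])

```text
time_s: 14.27
position: [0.5673, 0.2139, 0.1695]
tool_rot: [[0.888, -0.393, 0.237], [-0.216, 0.096, 0.972], [-0.405, -0.914, 0.0]]
ft_force: [-0.8, 0.1, -2.7]
grip_width: 0.0208
```

```bash
python3 - <<'E'
from h import *
t=imaging.get_image('side');s=rep();cur()
save(cv2.resize(t[80:180,310:420],None,fx=5,fy=5,interpolation=cv2.INTER_CUBIC),'s18.png')
w=imaging.get_image('wrist'); save(w,'w18.png')
p,R=pose(-16,66,17); plan(p,R,5)
E
```

```text
t 14.32 pos [0.5681 0.2135 0.1686] r,phi 0.0514 166.2 zaz 76.27 F [-0.1 -1.1 -3.1] w 0.0212 q [  6.  40.  55.   8. 107. -69.]
CARRIER u -18.4 lat -0.2 z 87.0 lean in 23.90 side -0.02
len mm/row 4.067929927518761 deg/row 1.3861894508947892
d [-0.    0.41 -0.  ] a [-0.   -0.02 -1.39]
d [-0.01  0.41 -0.  ] a [-0.   -0.02 -1.39]
d [-0.02  0.41 -0.  ] a [-0.   -0.02 -1.39]
d [-0.03  0.41 -0.  ] a [-0.   -0.02 -1.39]
d [-0.04  0.4  -0.  ] a [-0.   -0.02 -1.39]
```

View pics/s18.png

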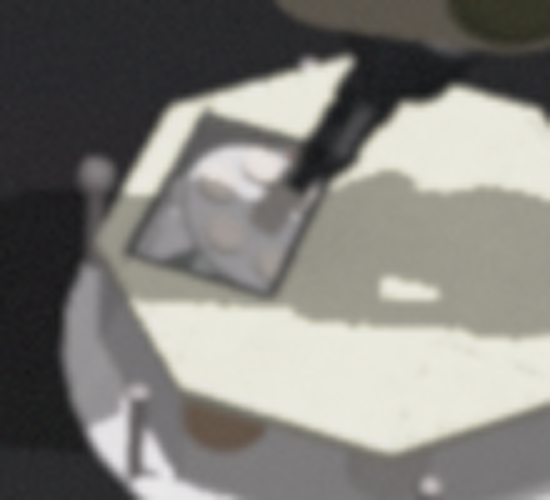

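View pics/w18.png

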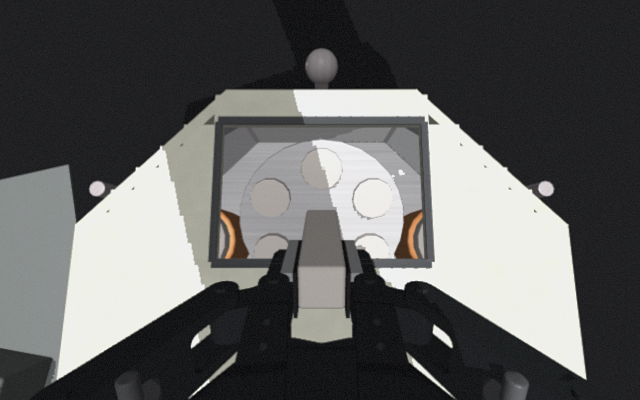

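Request:
jog_arm([
  {"hand": 0, "dx": 0, "dy": 0.41, "dz": 0, "ax": 0, "ay": 0, "az": -1.39},
  {"hand": 0, "dx": -0.01, "dy": 0.41, "dz": 0, "ax": 0, "ay": 0, "az": -1.39},
  {"hand": 0, "dx": -0.02, "dy": 0.41, "dz": 0, "ax": 0, "ay": 0, "az": -1.39},
  {"hand": 0, "dx": -0.03, "dy": 0.41, "dz": 0, "ax": 0, "ay": 0, "az": -1.39},
  {"hand": 0, "dx": -0.04, "dy": 0.4, "dz": 0, "ax": 0, "ay": 0, "az": -1.39},
])

```text
time_s: 14.78
position: [0.558, 0.2163, 0.1511]
tool_rot: [[0.93, -0.282, 0.236], [-0.226, 0.069, 0.972], [-0.29, -0.957, 0.0]]
ft_force: [0.1, -0.6, -2.8]
grip_width: 0.0211
```

```bash
python3 - <<'E'
from h import *
s=rep();cur()
w=imaging.get_image('wrist'); save(w,'w19.png');rep();cur()
p,R=pose(-8,58,8); plan(p,R,5)
E
```

```text
t 14.78 pos [0.558  0.2163 0.1511] r,phi 0.0618 165.85 zaz 76.33 F [ 0.1 -0.6 -2.8] w 0.0211 q [  7.  37.  63.   6.  96. -69.]
CARRIER u -14.9 lat -0.5 z 66.7 lean in 16.89 side -0.01
t 14.83 pos [0.5573 0.2166 0.1508] r,phi 0.0626 165.76 zaz 76.37 F [ 0.6 -0.5 -2.6] w 0.0212 q [  7.  37.  63.   6.  96. -69.]
CARRIER u -14.1 lat -0.6 z 66.5 lean in 16.87 side 0.01
len mm/row 3.3167236874658212 deg/row 1.773377608214501
d [-0.26  0.21 -0.01] a [ 0.    0.   -1.77]
d [-0.26  0.2  -0.01] a [ 0.    0.   -1.77]
d [-0.27  0.19 -0.01] a [ 0.    0.   -1.77]
d [-0.28  0.18 -0.01] a [ 0.    0.   -1.77]
d [-0.28  0.18 -0.01] a [ 0.    0.   -1.77]
```

View pics/w19.png

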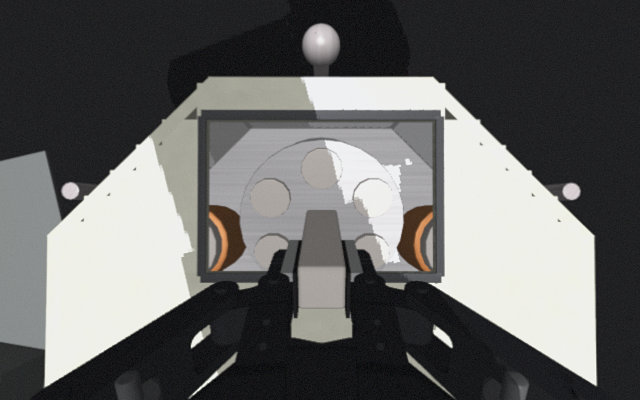

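Request:
jog_arm([
  {"hand": 0, "dx": -0.26, "dy": 0.21, "dz": 0, "ax": 0, "ay": 0, "az": -1.77},
  {"hand": 0, "dx": -0.26, "dy": 0.2, "dz": 0, "ax": 0, "ay": 0, "az": -1.77},
  {"hand": 0, "dx": -0.27, "dy": 0.19, "dz": 0, "ax": 0, "ay": 0, "az": -1.77},
  {"hand": 0, "dx": -0.28, "dy": 0.18, "dz": 0, "ax": 0, "ay": 0, "az": -1.77},
  {"hand": 0, "dx": -0.28, "dy": 0.18, "dz": 0, "ax": 0, "ay": 0, "az": -1.77},
])

```text
time_s: 15.25
position: [0.5431, 0.2199, 0.1452]
tool_rot: [[0.962, -0.136, 0.236], [-0.234, 0.033, 0.972], [-0.14, -0.99, 0.0]]
ft_force: [-0.2, -1.1, -2.0]
grip_width: 0.0211
```

```bash
python3 - <<'E'
from h import *
s=rep();cur()
p,R=pose(0,50,0); plan(p,R,5)
E
```

```text
t 15.25 pos [0.5431 0.2199 0.1452] r,phi 0.0772 165.95 zaz 76.33 F [-0.2 -1.1 -2. ] w 0.0211 q [  9.  32.  71.   3.  84. -68.]
CARRIER u -8.7 lat -0.6 z 58.6 lean in 8.05 side -0.01
len mm/row 3.804312231513937 deg/row 1.609724435805082
d [-0.32  0.2  -0.01] a [-0.   -0.   -1.61]
d [-0.33  0.19 -0.01] a [-0.   -0.   -1.61]
d [-0.33  0.19 -0.01] a [-0.   -0.   -1.61]
d [-0.34  0.18 -0.01] a [-0.   -0.   -1.61]
d [-0.34  0.17 -0.01] a [-0.   -0.   -1.61]
```

Request:
jog_arm([
  {"hand": 0, "dx": -0.32, "dy": 0.2, "dz": -0.01, "ax": 0, "ay": 0, "az": -1.61},
  {"hand": 0, "dx": -0.33, "dy": 0.19, "dz": -0.01, "ax": 0, "ay": 0, "az": -1.61},
  {"hand": 0, "dx": -0.33, "dy": 0.19, "dz": -0.01, "ax": 0, "ay": 0, "az": -1.61},
  {"hand": 0, "dx": -0.34, "dy": 0.18, "dz": -0.01, "ax": 0, "ay": 0, "az": -1.61},
  {"hand": 0, "dx": -0.34, "dy": 0.17, "dz": -0.01, "ax": 0, "ay": 0, "az": -1.61},
])

```text
time_s: 15.67
position: [0.5261, 0.2236, 0.1373]
tool_rot: [[0.972, -0.0, 0.236], [-0.236, 0.0, 0.972], [-0.0, -1.0, 0.0]]
ft_force: [-0.4, 0.4, -2.2]
grip_width: 0.0211
```

```bash
python3 - <<'E'
from h import *
imaging.get_image('top')
s=rep();cur();np.savez('pics/w20s.npz',position=s['position'],tool_rot=s['tool_rot'])
w=imaging.get_image('wrist'); save(w,'w20.png');rep();cur()
p,R=pose(0,6,0); plan(p,R,5)
E
```

```text
t 15.72 pos [0.5248 0.2239 0.1371] r,phi 0.0959 166.3 zaz 76.37 F [-0.6  1.  -3.3] w 0.0209 q [ 11.  29.  80.  -0.  72. -65.]
CARRIER u 1.4 lat -0.1 z 49.8 lean in 0.00 side 0.02
t 15.77 pos [0.5252 0.2238 0.1372] r,phi 0.0955 166.28 zaz 76.37 F [-0.3 -0.2 -1.6] w 0.021 q [ 11.  29.  79.   0.  72. -65.]
CARRIER u 1.1 lat -0.1 z 49.9 lean in 0.12 side 0.02
len mm/row 8.789616058791987 deg/row 0.024571214237621892
d [ 0.02  0.88 -0.  ] a [ 0.    0.   -0.02]
d [ 0.02  0.88 -0.  ] a [ 0.    0.   -0.02]
d [ 0.02  0.88 -0.  ] a [ 0.    0.   -0.02]
d [ 0.02  0.88 -0.  ] a [ 0.    0.   -0.02]
d [ 0.02  0.88 -0.  ] a [ 0.    0.   -0.02]
```

View pics/w20.png

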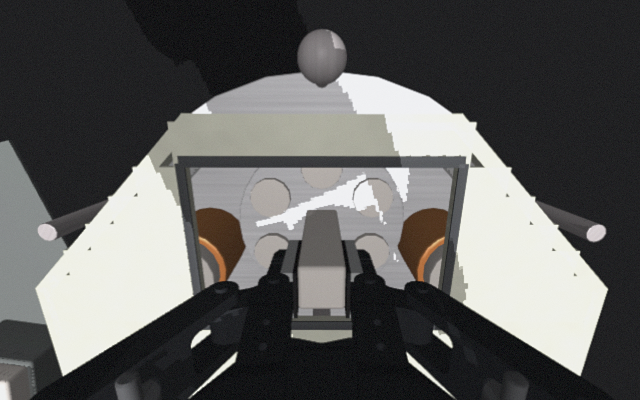

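Request:
jog_arm([
  {"hand": 0, "dx": 0.02, "dy": 0.88, "dz": 0, "ax": 0, "ay": 0, "az": 0},
  {"hand": 0, "dx": 0.02, "dy": 0.88, "dz": 0, "ax": 0, "ay": 0, "az": 0},
  {"hand": 0, "dx": 0.02, "dy": 0.88, "dz": 0, "ax": 0, "ay": 0, "az": 0},
  {"hand": 0, "dx": 0.02, "dy": 0.88, "dz": 0, "ax": 0, "ay": 0, "az": 0},
  {"hand": 0, "dx": 0.02, "dy": 0.68, "dz": 0, "ax": 0, "ay": 0, "az": 0},
])

```text
time_s: 16.18
position: [0.5271, 0.223, 0.0934]
tool_rot: [[0.972, -0.003, 0.237], [-0.237, -0.0, 0.972], [-0.003, -1.0, -0.001]]
ft_force: [-0.3, 0.3, -1.5]
grip_width: 0.0211
```

```bash
python3 - <<'E'
from h import *
s=rep();cur()
w=imaging.get_image('wrist'); save(w,'w21.png');rep();cur()
p,R=pose(0,1,0); plan(p,R,5)
E
```

```text
t 16.18 pos [0.5271 0.223  0.0934] r,phi 0.0935 166.5 zaz 76.31 F [-0.3  0.3 -1.5] w 0.0211 q [ 11.  32.  82.   0.  66. -65.]
CARRIER u -0.8 lat 0.3 z 6.1 lean in 0.16 side 0.04
t 16.23 pos [0.5266 0.2229 0.0924] r,phi 0.094 166.64 zaz 76.31 F [-1.5  0.6 -3. ] w 0.0214 q [ 11.  32.  82.   0.  66. -65.]
CARRIER u -0.3 lat 0.6 z 5.1 lean in 0.25 side 0.09
len mm/row 0.8262686242972268 deg/row 0.052849527094781815
d [-0.01  0.08  0.01] a [ 0.02 -0.01 -0.05]
d [-0.01  0.08  0.01] a [ 0.02 -0.01 -0.05]
d [-0.01  0.08  0.01] a [ 0.02 -0.01 -0.05]
d [-0.01  0.08  0.01] a [ 0.02 -0.01 -0.05]
d [-0.01  0.08  0.01] a [ 0.02 -0.01 -0.05]
```

View pics/w21.png

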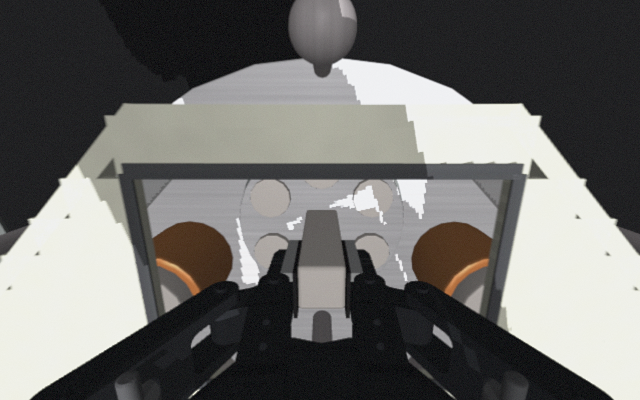

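Request:
jog_arm([
  {"hand": 0, "dx": 0, "dy": 0.08, "dz": 0, "ax": 0, "ay": 0, "az": 0},
  {"hand": 0, "dx": 0, "dy": 0.08, "dz": 0, "ax": 0, "ay": 0, "az": 0},
  {"hand": 0, "dx": 0, "dy": 0.08, "dz": 0, "ax": 0, "ay": 0, "az": 0},
  {"hand": 0, "dx": 0, "dy": 0.08, "dz": 0, "ax": 0, "ay": 0, "az": 0},
  {"hand": 0, "dx": 0, "dy": 0.06, "dz": 0, "ax": 0, "ay": 0, "az": 0},
])

```text
time_s: 16.65
position: [0.5274, 0.2233, 0.0915]
tool_rot: [[0.972, -0.0, 0.236], [-0.236, 0.0, 0.972], [-0.0, -1.0, 0.0]]
ft_force: [0.2, 0.3, -2.4]
grip_width: 0.021
```

```bash
python3 - <<'E'
from h import *
s=rep();cur()
E
```

```text
t 16.65 pos [0.5274 0.2233 0.0915] r,phi 0.0933 166.31 zaz 76.33 F [ 0.2  0.3 -2.4] w 0.021 q [ 11.  32.  82.   0.  66. -65.]
CARRIER u -1.2 lat -0.1 z 4.2 lean in 0.02 side -0.01
```

Request:
jog_arm([
  {"hand": 0, "dx": -0.02, "dy": 0.06, "dz": 0, "ax": 0, "ay": 0, "az": 0},
  {"hand": 0, "dx": -0.02, "dy": 0.06, "dz": 0, "ax": 0, "ay": 0, "az": 0},
  {"hand": 0, "dx": -0.02, "dy": 0.06, "dz": 0, "ax": 0, "ay": 0, "az": 0},
  {"hand": 0, "dx": 0, "dy": 0.05, "dz": 0, "ax": 0, "ay": 0, "az": 0},
  {"hand": 0, "dx": 0, "dy": 0.05, "dz": 0, "ax": 0, "ay": 0, "az": 0},
])

```text
time_s: 17.07
position: [0.5267, 0.2234, 0.0884]
tool_rot: [[0.972, -0.001, 0.236], [-0.236, 0.0, 0.972], [-0.001, -1.0, 0.0]]
ft_force: [0.4, -0.4, -1.3]
grip_width: 0.0208
```

Request:
jog_arm([
  {"hand": 0, "dx": 0, "dy": 0.03, "dz": 0, "ax": 0, "ay": 0, "az": 0},
  {"hand": 0, "dx": 0, "dy": 0.03, "dz": 0, "ax": 0, "ay": 0, "az": 0},
  {"hand": 0, "dx": 0, "dy": 0.03, "dz": 0, "ax": 0, "ay": 0, "az": 0},
  {"hand": 0, "dx": 0, "dy": 0, "dz": 0, "ax": 0, "ay": 0, "az": 0},
  {"hand": 0, "dx": 0, "dy": 0, "dz": 0, "ax": 0, "ay": 0, "az": 0},
])

```text
time_s: 17.48
position: [0.5267, 0.2234, 0.0875]
tool_rot: [[0.972, -0.001, 0.236], [-0.236, 0.0, 0.972], [-0.001, -1.0, -0.0]]
ft_force: [-0.5, -0.4, -1.9]
grip_width: 0.0209
```

```bash
python3 - <<'E'
from h import *
s=rep();cur()
E
```

```text
t 17.48 pos [0.5267 0.2234 0.0875] r,phi 0.094 166.35 zaz 76.33 F [-0.5 -0.4 -1.9] w 0.0209 q [ 11.  32.  83.   0.  65. -65.]
CARRIER u -0.5 lat -0.0 z 0.2 lean in 0.05 side 0.00
```

Request:
jog_arm([
  {"hand": 0, "dx": 0, "dy": 0.02, "dz": 0, "ax": 0, "ay": 0, "az": 0},
  {"hand": 0, "dx": 0, "dy": 0.02, "dz": 0, "ax": 0, "ay": 0, "az": 0},
  {"hand": 0, "dx": 0, "dy": 0.02, "dz": 0, "ax": 0, "ay": 0, "az": 0},
  {"hand": 0, "dx": 0, "dy": 0, "dz": 0, "ax": 0, "ay": 0, "az": 0},
  {"hand": 0, "dx": 0, "dy": 0, "dz": 0, "ax": 0, "ay": 0, "az": 0},
])

```text
time_s: 17.9
position: [0.5266, 0.2234, 0.0873]
tool_rot: [[0.972, -0.001, 0.236], [-0.236, 0.0, 0.972], [-0.001, -1.0, 0.0]]
ft_force: [-2.9, -0.4, 4.3]
grip_width: 0.0211
```

Request:
jog_arm([
  {"hand": 0.3, "dx": 0, "dy": 0, "dz": 0, "ax": 0, "ay": 0, "az": 0},
  {"hand": 0.4, "dx": 0, "dy": 0, "dz": 0, "ax": 0, "ay": 0, "az": 0},
  {"hand": 0.5, "dx": 0, "dy": 0, "dz": 0, "ax": 0, "ay": 0, "az": 0},
  {"hand": 0.5, "dx": 0, "dy": 0, "dz": 0, "ax": 0, "ay": 0, "az": 0},
  {"hand": 0.5, "dx": 0, "dy": 0, "dz": 0, "ax": 0, "ay": 0, "az": 0},
])

```text
time_s: 18.32
position: [0.5268, 0.2234, 0.0869]
tool_rot: [[0.972, -0.001, 0.236], [-0.236, 0.0, 0.972], [-0.001, -1.0, 0.0]]
ft_force: [0.3, 1.2, 0.7]
grip_width: 0.043
```

```bash
python3 - <<'E'
from h import *
s=rep();cur()
w=imaging.get_image('wrist'); save(w,'w22.png')
E
```

```text
t 18.32 pos [0.5268 0.2234 0.0869] r,phi 0.0939 166.34 zaz 76.32 F [0.3 1.2 0.7] w 0.043 q [ 11.  32.  83.   0.  65. -65.]
CARRIER u -0.5 lat -0.0 z -0.4 lean in 0.05 side -0.00
```

View pics/w22.png

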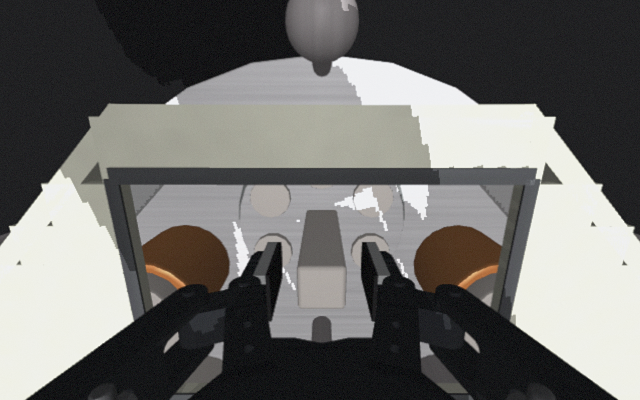

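Request:
jog_arm([
  {"hand": 0.5, "dx": 0, "dy": -0.5, "dz": 0, "ax": 0, "ay": 0, "az": 0},
  {"hand": 0.5, "dx": 0, "dy": -1.5, "dz": 0, "ax": 0, "ay": 0, "az": 0},
  {"hand": 0.5, "dx": 0, "dy": -2, "dz": 0, "ax": 0, "ay": 0, "az": 0},
  {"hand": 0.5, "dx": 0, "dy": -3, "dz": 0, "ax": 0, "ay": 0, "az": 0},
  {"hand": 0.5, "dx": 0, "dy": -3, "dz": 0, "ax": 0, "ay": 0, "az": 0},
])

```text
time_s: 18.78
position: [0.5264, 0.2233, 0.1881]
tool_rot: [[0.972, -0.002, 0.236], [-0.236, -0.0, 0.972], [-0.002, -1.0, -0.001]]
ft_force: [-0.1, 0.4, -0.3]
grip_width: 0.0425
```

Request:
jog_arm([
  {"hand": 0.5, "dx": 0, "dy": -2, "dz": 0, "ax": 0, "ay": 0, "az": 0},
  {"hand": 0.5, "dx": 0, "dy": -1.5, "dz": 0, "ax": 0, "ay": 0, "az": 0},
  {"hand": 0.5, "dx": 0, "dy": -0.5, "dz": 0, "ax": 0, "ay": 0, "az": 0},
  {"hand": 0.5, "dx": 0, "dy": 0, "dz": 0, "ax": 0, "ay": 0, "az": 0},
  {"hand": 0.5, "dx": 0, "dy": 0, "dz": 0, "ax": 0, "ay": 0, "az": 0},
])

```text
time_s: 19.2
position: [0.5265, 0.2233, 0.2262]
tool_rot: [[0.972, -0.002, 0.236], [-0.236, 0.0, 0.972], [-0.002, -1.0, -0.0]]
ft_force: [-0.6, -0.3, 0.3]
grip_width: 0.0428
```

```bash
python3 - <<'E'
from h import *
s=rep();np.savez('pics/w23s.npz',position=s['position'],tool_rot=s['tool_rot'])
w=imaging.get_image('wrist'); save(w,'w23.png'); np.save('pics/w23.npy',w)
t=imaging.get_image('side'); save(t,'s23.png'); save(cv2.resize(t[80:180,310:420],None,fx=5,fy=5,interpolation=cv2.INTER_CUBIC),'s23z.png')
E
```

```text
t 19.2 pos [0.5265 0.2233 0.2262] r,phi 0.0942 166.43 zaz 76.33 F [-0.6 -0.3  0.3] w 0.0428 q [ 11.  24.  71.   0.  85. -65.]
```

View pics/w23.png

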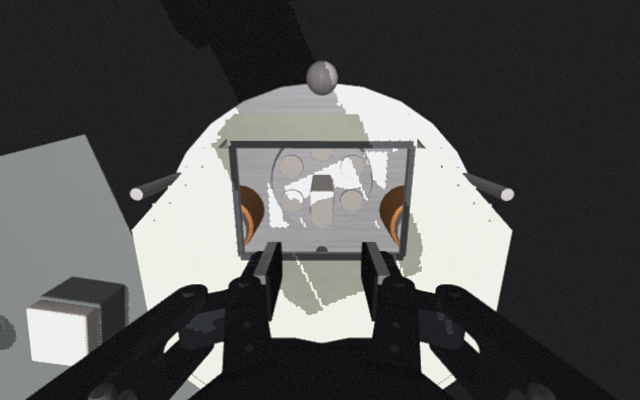

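View pics/s23.png

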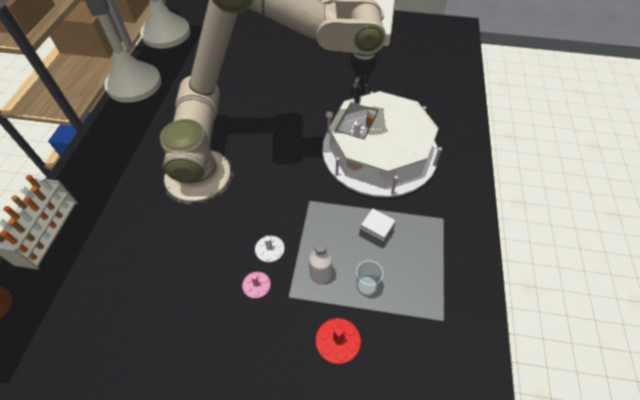

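```bash
python3 - <<'E'
from h import *
s=dict(np.load('pics/w23s.npz')); w=np.load('pics/w23.npy')
save(cv2.resize(w[130:270,220:425],None,fx=3.8,fy=3.8,interpolation=cv2.INTER_CUBIC),'w23z.png')
P=onz('wrist',[(321.5,213)],.118,s); B=onz('wrist',[(322,77)],.114,s); F=onz('wrist',[(271,185),(372.5,185)],.034,s)
for n,X in (('stem',P),('ball',B),('foot mid',F.mean(0)[None])):
    d=X[0,:2]-C1; print(n,d@fd,d@np.array([-fd[1],fd[0]]))
print(np.linalg.norm(F[0]-F[1]))
E
```

```text
stem 0.08360493468016235 -0.0013716786834949795
ball 0.19948134787996152 -0.0018477120909439822
foot mid 0.09128862925153806 -0.0017052193705500505
0.12122843050411271
```

View pics/w23z.png

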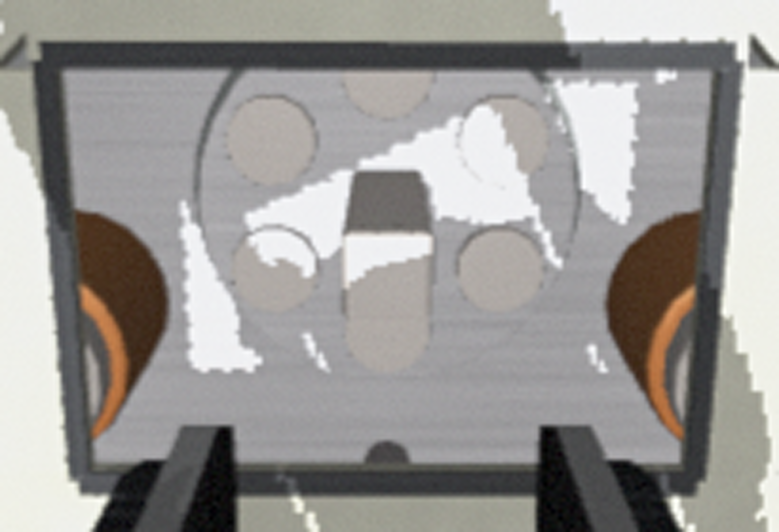

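```bash
python3 - <<'E'
from h import *
s=dict(np.load('pics/w23s.npz'))
f=lambda L:[(220+u/3.8-.4,130+v/3.8-.4) for u,v in L]
for n,uv,z in (('stem',(388,275),.118),('puckTL',(274,139),.04),('puckTR',(503,139),.04),('puckBL',(274,269),.04),('puckBR',(500,269),.04)):
    d=onz('wrist',f([uv]),z,s)[0,:2]-C1; print(n,(d@fd).round(4),(d@np.array([-fd[1],fd[0]])).round(4))
E
```

```text
stem 0.0942 -0.0016
puckTL 0.1148 0.0329
puckTR 0.1148 -0.0365
puckBL 0.0739 0.0341
puckBR 0.0739 -0.0368
```

```bash
python3 -c "
from h import *
s=rep(); print(s['qvel'].round(2)); print(job.close_job())"
```

```text
t 19.3 pos [0.5264 0.2232 0.2256] r,phi 0.0942 166.47 zaz 76.32 F [ 0.1  0.1 -0.7] w 0.0426 q [ 11.  24.  71.   0.  85. -65.]
[-0.02  0.07 -0.18  0.03  0.24  0.02]
the job is handed in; nothing more can be done
None
```

The carrier is standing upright in the empty bay under the window. I handed the job in at 19.3 s of the 72 s allowed, with the gripper open and clear above the cover.

**What I did**
- I straddled the ball post with the fingers and turned the carousel about 74° clockwise until the empty bay lay under the window.
- I gripped the larger white carrier by its stem and leaned it 24° inward to get the foot through the window.
- I righted it inside, lowered it slowly until the wrist showed light contact (about 6 N), then opened the fingers and withdrew straight up.

**What the last checks showed**
- **Carousel:** the ball, window and carrier line up to within about 1 mm in the last wrist picture.
- **Carrier:** the foot centre is about 94 mm from the carousel's axis (95 wanted), and the stem top is directly above it, so it stands upright.
- **Forces and other things:** I saw no sign of contact with the cover on the way in. The box, beaker, bottle and the other carriers look undisturbed in the side view.

**What disagreed**
- **Window position:** the three cameras disagreed on where the window is by up to about 4 mm. I used a position between them, which the side view then matched closely.
- **Stem check:** my first reading of the stem top gave 84 mm because I had included a puck behind it. Picking it again on an enlarged picture gave 94 mm.

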